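# Weigh out a batch of punches and chisels on the spring scale

### The job

Weigh out one batch of punches and chisels for regrinding: take bars from the sloping rack one at a time and lay each down gently in the pan of the spring scale, until the pointer has come down to rest between the two long lines on the gauge plate; then stop, leaving the other bars in the rack. Never let the pan go down to its bottom stop, and leave the other things on the bench where they are.

Things in the scene. Friction and masses are not known exactly. Their poses are not given: they have to be found in the camera images.
- rack_mouth (a point): fixed wooden rack, 250 x 110 mm, 80 mm high, with a row of five pockets (17 x 18 mm, 42 mm deep) 48 mm apart along its x axis, all sloping 40 degrees from level: bars pull out along their own axis, upward and toward the rack's +y (to the robot's left). This point is the mouth of the middle pocket, 62 mm above the table; z is up. Above the mouths the bars are free all round
- chisel_1_mid (a point): centre of a cold chisel, a round steel bar 135 mm long, 13 mm thick, tapered at one end; its own y axis runs along it. It starts in a pocket of the rack, sloping 40 degrees from level, upper end to the robot's left, its lowest 42 mm inside the pocket. Its weight is not known beforehand: 95 to 150 g
- punch_1_mid (a point): centre of a round punch, a round steel bar 115 mm long, 12 mm thick, tapered at one end; its own y axis runs along it. It starts in a pocket of the rack, sloping 40 degrees from level, upper end to the robot's left, its lowest 42 mm inside the pocket. Its weight is not known beforehand: 95 to 150 g
- chisel_2_mid (a point): centre of a cold chisel, a round steel bar 135 mm long, 13 mm thick, tapered at one end; its own y axis runs along it. It starts in a pocket of the rack, sloping 40 degrees from level, upper end to the robot's left, its lowest 42 mm inside the pocket. Its weight is not known beforehand: 95 to 150 g
- punch_2_mid (a point): centre of a round punch, a round steel bar 115 mm long, 12 mm thick, tapered at one end; its own y axis runs along it. It starts in a pocket of the rack, sloping 40 degrees from level, upper end to the robot's left, its lowest 42 mm inside the pocket. Its weight is not known beforehand: 95 to 150 g
- chisel_3_mid (a point): centre of a cold chisel, a round steel bar 135 mm long, 13 mm thick, tapered at one end; its own y axis runs along it. It starts in a pocket of the rack, sloping 40 degrees from level, upper end to the robot's left, its lowest 42 mm inside the pocket. Its weight is not known beforehand: 95 to 150 g
- pan_rest (a point): middle of the spring scale's pan, a 170 x 150 mm aluminium tray with a lip 5 mm high, at the level on which bars lie, 22 mm above the tray's floor. It moves with the pan: 154 mm above the table at joint value 0, lower as the pan sinks. x and y run along the pan's sides, z is up. A bar lying on the rests has its centre 6 mm above this level
- pan_slot (a point): one slot of the pan's rests, at this same level, at pan x = +60, y = -35 mm. Two toothed rests, 8 mm wide, stand along the pan's x axis at y = -35 and +35 mm; each has four flat slots 22 mm wide, at x = -60, -20, +20, +60 mm, between teeth 7 mm high. A bar laid along the pan's y in a pair of slots stays put; between the rests there is room for fingertips
- pointer (a point): tip of the scale's thin pointer, which moves with the pan in front of a white gauge plate at the pan's +y side (plate top 175 mm above the table). The plate carries two long black lines: the pointer meets the upper one at joint value 0.036 (114 mm above the table) and the lower one at 0.052 (98 mm above the table)
- pan (a joint): how far the pan has sunk, m: 0 at its top stop, 0.068 at its bottom stop. The spring gives about 10 mm for each 100 g (100 N/m), damped, at rest within about 1 s. The empty pan rests anywhere from 0.007 to 0.022
- sanding_mid (a point): centre of a wooden sanding block 44 x 84 x 28 mm lying on the table, to be left alone
- polish_mid (a point): centre of a flat round tin, 66 mm across, 26 mm high, to be left alone
- rivet_mid (a point): centre of a flat brass-coloured tin, 66 x 94 x 25 mm, to be left alone
- tape_mid (a point): centre of a roll of tape, 97 mm across, 25 mm high, to be left alone
Mind the look-alikes: they are no part of the job. What is shaped like the part that bears punch_1_mid but blue is not meant.

How it is judged:
At the end, for the whole second after the job is handed in: The pan is at rest with its pointer between the two long lines (joint pan from 0.034 to 0.054, that is 2 mm past either line is allowed), and every bar either lies in the pan (centre within 85 mm of the pan's centre along x and 50 mm along y) or is still in its pocket (within 20 mm of its start) (value of joint pan between 0.034 and 0.054 m and velocity of joint pan between -0.01 and 0.01 m/s and ((x of chisel_1_mid in the frame of pan_rest between -0.085 and 0.085 m and y of chisel_1_mid in the frame of pan_rest between -0.05 and 0.05 m and z of chisel_1_mid in the frame of pan_rest between -0.022 and 0.05 m) or distance of chisel_1_mid from where it was at the start of the episode below 0.02 m) and ((x of punch_1_mid in the frame of pan_rest between -0.085 and 0.085 m and y of punch_1_mid in the frame of pan_rest between -0.05 and 0.05 m and z of punch_1_mid in the frame of pan_rest between -0.022 and 0.05 m) or distance of punch_1_mid from where it was at the start of the episode below 0.02 m) and ((x of chisel_2_mid in the frame of pan_rest between -0.085 and 0.085 m and y of chisel_2_mid in the frame of pan_rest between -0.05 and 0.05 m and z of chisel_2_mid in the frame of pan_rest between -0.022 and 0.05 m) or distance of chisel_2_mid from where it was at the start of the episode below 0.02 m) and ((x of punch_2_mid in the frame of pan_rest between -0.085 and 0.085 m and y of punch_2_mid in the frame of pan_rest between -0.05 and 0.05 m and z of punch_2_mid in the frame of pan_rest between -0.022 and 0.05 m) or distance of punch_2_mid from where it was at the start of the episode below 0.02 m) and ((x of chisel_3_mid in the frame of pan_rest between -0.085 and 0.085 m and y of chisel_3_mid in the frame of pan_rest between -0.05 and 0.05 m and z of chisel_3_mid in the frame of pan_rest between -0.022 and 0.05 m) or distance of chisel_3_mid from where it was at the start of the episode below 0.02 m)); the robot touches nothing.
It fails at once if the pan goes down to its bottom stop (beyond 0.063) (value of joint pan above 0.063 m).
It fails at once if two bars are out of the rack and away from the pan at the same time (((distance of chisel_1_mid from where it was at the start of the episode above 0.06 m and horizontal distance between chisel_1_mid and pan_rest above 0.11 m) and (distance of punch_1_mid from where it was at the start of the episode above 0.06 m and horizontal distance between punch_1_mid and pan_rest above 0.11 m)) or ((distance of chisel_1_mid from where it was at the start of the episode above 0.06 m and horizontal distance between chisel_1_mid and pan_rest above 0.11 m) and (distance of chisel_2_mid from where it was at the start of the episode above 0.06 m and horizontal distance between chisel_2_mid and pan_rest above 0.11 m)) or ((distance of chisel_1_mid from where it was at the start of the episode above 0.06 m and horizontal distance between chisel_1_mid and pan_rest above 0.11 m) and (distance of punch_2_mid from where it was at the start of the episode above 0.06 m and horizontal distance between punch_2_mid and pan_rest above 0.11 m)) or ((distance of chisel_1_mid from where it was at the start of the episode above 0.06 m and horizontal distance between chisel_1_mid and pan_rest above 0.11 m) and (distance of chisel_3_mid from where it was at the start of the episode above 0.06 m and horizontal distance between chisel_3_mid and pan_rest above 0.11 m)) or ((distance of punch_1_mid from where it was at the start of the episode above 0.06 m and horizontal distance between punch_1_mid and pan_rest above 0.11 m) and (distance of chisel_2_mid from where it was at the start of the episode above 0.06 m and horizontal distance between chisel_2_mid and pan_rest above 0.11 m)) or ((distance of punch_1_mid from where it was at the start of the episode above 0.06 m and horizontal distance between punch_1_mid and pan_rest above 0.11 m) and (distance of punch_2_mid from where it was at the start of the episode above 0.06 m and horizontal distance between punch_2_mid and pan_rest above 0.11 m)) or ((distance of punch_1_mid from where it was at the start of the episode above 0.06 m and horizontal distance between punch_1_mid and pan_rest above 0.11 m) and (distance of chisel_3_mid from where it was at the start of the episode above 0.06 m and horizontal distance between chisel_3_mid and pan_rest above 0.11 m)) or ((distance of chisel_2_mid from where it was at the start of the episode above 0.06 m and horizontal distance between chisel_2_mid and pan_rest above 0.11 m) and (distance of punch_2_mid from where it was at the start of the episode above 0.06 m and horizontal distance between punch_2_mid and pan_rest above 0.11 m)) or ((distance of chisel_2_mid from where it was at the start of the episode above 0.06 m and horizontal distance between chisel_2_mid and pan_rest above 0.11 m) and (distance of chisel_3_mid from where it was at the start of the episode above 0.06 m and horizontal distance between chisel_3_mid and pan_rest above 0.11 m)) or ((distance of punch_2_mid from where it was at the start of the episode above 0.06 m and horizontal distance between punch_2_mid and pan_rest above 0.11 m) and (distance of chisel_3_mid from where it was at the start of the episode above 0.06 m and horizontal distance between chisel_3_mid and pan_rest above 0.11 m))).
It fails at once if a bystander is shifted by more than 30 mm (distance of any of sanding_mid, polish_mid, rivet_mid, tape_mid from where it was at the start of the episode above 0.03 m).
It also fails if it takes over 72 s, if anything falls off the work surface, if the arm or the gripper's body presses on something with over 40 N, if the wrist force passes 120 N, or if a joint passes its speed limit or range.

### The arm

A 7-joint arm with a two-finger parallel gripper is mounted at the origin on a cart in front of the work surface, level with it; the furniture and walls round the work are solid. World frame = base frame: x ahead of the robot, y to its left, z up, the work surface at z = 0. Lengths are in m, angles in rad, forces in N, time in s.
With the tool pointing down it reaches from about 0.4 to 0.875 m from the base axis. Payload 4.4 kg.
Tool frame: the origin (TCP) lies at the very end of the fingers, on their centre line; the grasp point (between the pads) lies 19 mm behind it (ctrl.hold_point_z is the distance from the TCP to the grasp point, in m); z points along the fingers, y is the direction in which the jaws open and shut (so a half turn about z gives the same grasp; the last joint's range is limited). The gripper opens to 85 mm and grips with 20 to 120 N. Pads are 22 mm wide; open, the fingers measure 114 mm over their backs; the gripper's body (76 mm by 85 mm) begins 54 mm behind the grasp point. The pads swing forward as they close: fully open they stand 13 mm farther back than shut.
Start: joints at [1.185, 0.628, 0.038, 1.517, -0.027, 0.996, -0.02], TCP at [0.204, -0.617, 0.231] pointing down, gripper open.
Joint ranges: [-3.06, 3.06], [-0.37, 2.12], [-1.25, 1.32], [0.18, 2.47], [-1.1, 4.24], [0.23, 1.98], [-2.94, 2.94]. Speed limits (rad/s): [2.57, 2.57, 3.14, 3.14, 3.14, 3.14, 3.14].

### API

Orientations are given as a unit quaternion [x, y, z, w].
In Python, from station import ctrl gives the robot as it stands.
- The arm moves only by the shell command python3 -m handwheel 'ROWS' [OPENING] [FORCE]. ROWS is JSON, a list of rows, each an object with "xyz": the shift along the tool's x, y, z as a fraction of full scale, a list of three; "angular": the turn, a rotation vector about the tool's x, y, z as a fraction of full scale, a list of three. A call has 1 to 20 rows; each row is the pose to reach, as a shift and turn from the pose measured when the call began, along the tool's axes at that moment, turning the shorter way round; what a row does not reach only later rows make up. Full scale, the value 1, is 10 cm for a shift and 360 degrees for a turn. A row lasts 1/12 s, in which the tool goes at most 41.7 mm and 7.16 degrees, less where a joint would pass 70% of its speed; a pose out of reach is approached as far as the arm can. A call with a number of a shift or a turn outside -1 to 1 is refused whole. A call with a gripper value outside its range is refused whole. OPENING is the opening, from 0 (shut) to 1 (fully open), set as the call begins (- or left out, the last holds). The fingers move at their own pace and stop on an object; FORCE is the grip in N (left out, the last holds). Time passes only in rows, so rows that repeat a pose let the fingers close. It gives the time, the measured TCP pose, the force and the opening at its end, in the units of the state.
- ctrl.read_state(): the state, without advancing time (a new reading comes with each control period).
- ctrl.read_camera(name): name is "scene" or "side" or "wrist"; returns a dict with "img" (384x512x3 uint8, red, green, blue), "fx", "fy", "cx", "cy" (pixels), "xyz" and "attitude" of the camera in the world; the wrist camera has in their place "mount" (4x4, takes a point from camera to tool coordinates, whose origin is the TCP and whose axes are the flange's). Camera axes: x right, y up, looking along -z (the intrinsics and any distortion apply to the point x, -y, -z); pixel columns grow to the right and rows downward; lengths in m; the calibration is good to about 2 mm. A picture is of the moment at which its call begins: read the wrist's pose just before it. There is no depth.
- ctrl.sign_off(): hands the job in, once; it reports no verdict.
The state is a dict: "time_s": time; "q": joint angles; "joint_velocities": joint speeds; "joint_efforts": joint torques, N m; "eef_pos": TCP position; "tool_rot": TCP orientation; "ft_force": force on the tool from outside, world axes, zero at the start; "wrist_torque": the same for the moment, N m; "width": opening from 0.0 (shut) to 1.0 (fully open).
Only numpy, scipy, OpenCV 4.12 (cv2) and the standard library are available. Lean on these libraries where they do the work, as an engineer would, in place of code of your own. Each camera call takes 0.05 s, during which the arm holds its last target.

## Working session

There is one attempt and no reset: what is moved stays moved. The work goes in short steps, Python scripts to look and compute and a shell command to move; the robot and the scene stay as the last step left them, time stands still between calls to the robot, and variables do not carry over. Pictures are saved under pics/ and viewed, and the job is handed in when it is done.

```bash
ls -la; mkdir -p pics; python3 - <<'E'
from station import ctrl
import cv2,numpy as np
s=ctrl.read_state();print(s)
print(ctrl.hold_point_z)
for n in ["scene","side","wrist"]:
    c=ctrl.read_camera(n);cv2.imwrite(f"pics/{n}0.png",c["img"][:,:,::-1]);print(n,{k:v for k,v in c.items() if k!="img"})
E
```

```text
total 12
drwxr-xr-x  3 agent agent 4096 Dec  7 01:55 .
drwxr-xr-x 23 root  root  4096 Dec  7 01:55 ..
drwxr-xr-x  2 agent agent 4096 Dec  7 01:55 pics
{'time_s': 0.0, 'q': array([ 1.18519465,  0.62934349,  0.03839673,  1.5183798 , -0.02700228,
        0.99628309, -0.02003675]), 'joint_velocities': array([-0.00035197,  0.00177921, -0.00015304, -0.00079051, -0.00031478,
       -0.00079133,  0.0005671 ]), 'joint_efforts': array([ 1.16753472e-03, -5.63397145e+01,  1.22707710e+00, -1.93445778e+01,
        1.11149205e-02,  1.04795818e-02, -8.50792503e-06]), 'eef_pos': array([ 0.20420187, -0.61643081,  0.23038619]), 'tool_rot': array([ 9.87242765e-01,  1.59219415e-01, -1.49408274e-04, -9.36830925e-04]), 'ft_force': array([-0.52412757,  0.27469029,  1.46995141]), 'wrist_torque': array([ 0.07888303, -0.02315847,  0.01051821]), 'width': 1.0019449886930178}
0.0187
scene {'fx': 372.30309841041606, 'fy': 372.30309841041606, 'cx': 254.00959968364336, 'cy': 196.37257782407627, 'xyz': array([0.01415832, 0.51369109, 0.81864534]), 'attitude': array([-0.17310992,  0.33289   ,  0.81474445, -0.44205055])}
side {'fx': 399.5783765634075, 'fy': 399.5783765634075, 'cx': 251.1771247769913, 'cy': 186.08815897068902, 'xyz': array([-0.10861086,  1.0582285 ,  0.69933654]), 'attitude': array([-0.15652219,  0.49410444,  0.807561  , -0.2814371 ])}
wrist {'fx': 270.88947910705116, 'fy': 270.88947910705116, 'cx': 256.1556546095235, 'cy': 192.93147891422308, 'mount': array([[ 2.26361264e-04,  9.59157200e-01,  2.82873494e-01,
         7.06310516e-02],
       [ 9.99999927e-01, -1.30239892e-04, -3.58608069e-04,
         2.49809540e-04],
       [-3.07120098e-04,  2.82873555e-01, -9.59157160e-01,
        -1.43121554e-01],
       [ 0.00000000e+00,  0.00000000e+00,  0.00000000e+00,
         1.00000000e+00]])}
```

View pics/scene0.png

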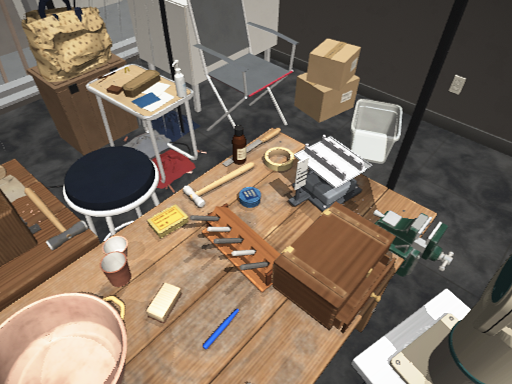

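View pics/side0.png

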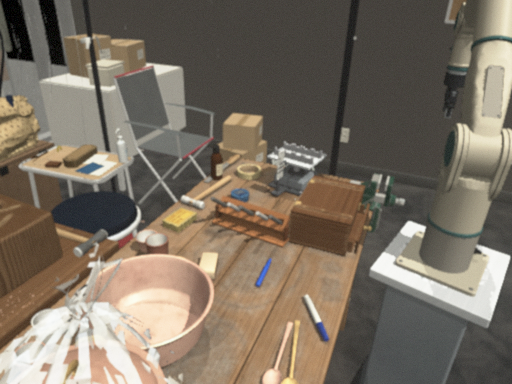

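View pics/wrist0.png

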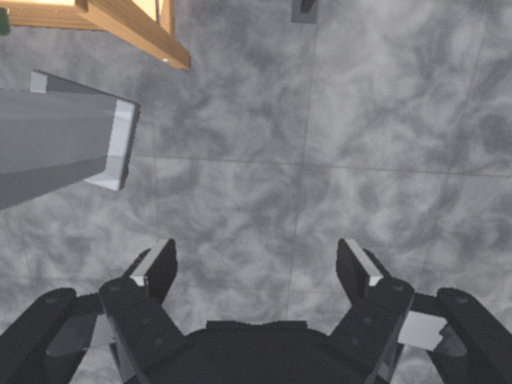

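```bash
cat > h.py <<'E'
import numpy as np,cv2
from scipy.spatial.transform import Rotation as R
from station import ctrl
def cam(name,save=None):
    s=ctrl.read_state();c=ctrl.read_camera(name)
    if name=="wrist":
        T=np.eye(4);T[:3,:3]=R.from_quat(s["tool_rot"]).as_matrix();T[:3,3]=s["eef_pos"];M=T@c["mount"];c["Rm"]=M[:3,:3];c["p"]=M[:3,3]
    else:
        c["Rm"]=R.from_quat(c["attitude"]).as_matrix();c["p"]=np.array(c["xyz"])
    if save: cv2.imwrite(save,c["img"][:,:,::-1])
    return c
def ray(c,u,v):
    d=c["Rm"]@np.array([(u-c["cx"])/c["fx"],-(v-c["cy"])/c["fy"],-1]);return c["p"],d/np.linalg.norm(d)
def atz(c,u,v,z):
    p,d=ray(c,u,v);return p+d*(z-p[2])/d[2]
def proj(c,X):
    x=(np.atleast_2d(X)-c["p"])@c["Rm"];return np.c_[c["cx"]+c["fx"]*x[:,0]/-x[:,2],c["cy"]-c["fy"]*x[:,1]/-x[:,2]]
def tri(c1,a,c2,b):
    p,d=ray(c1,*a);q,e=ray(c2,*b)
    A=np.c_[d,-e];t=np.linalg.lstsq(A,q-p,rcond=None)[0]
    x,y=p+d*t[0],q+e*t[1];return (x+y)/2,np.linalg.norm(x-y)
def crop(c,u0,v0,u1,v1,k,f):
    im=cv2.resize(c["img"][v0:v1,u0:u1,::-1],None,fx=k,fy=k,interpolation=cv2.INTER_CUBIC);cv2.imwrite(f,im)
E
python3 - <<'E'
from h import *
c=cam("scene");crop(c,180,120,380,300,4,"pics/sc1.png")
c=cam("side");crop(c,200,130,360,250,5,"pics/si1.png")
E
```

```text
(no output)
```

View pics/sc1.png

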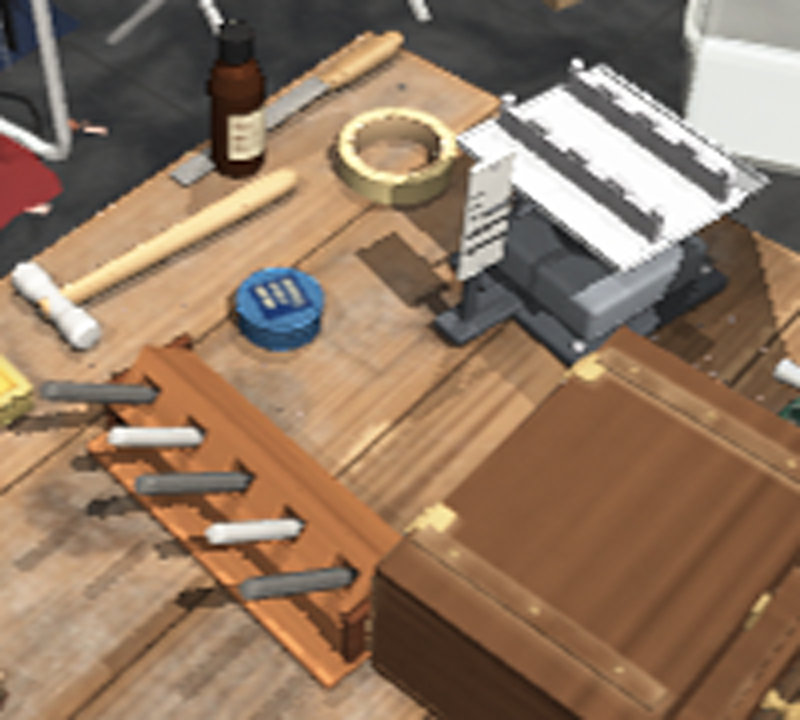

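View pics/si1.png

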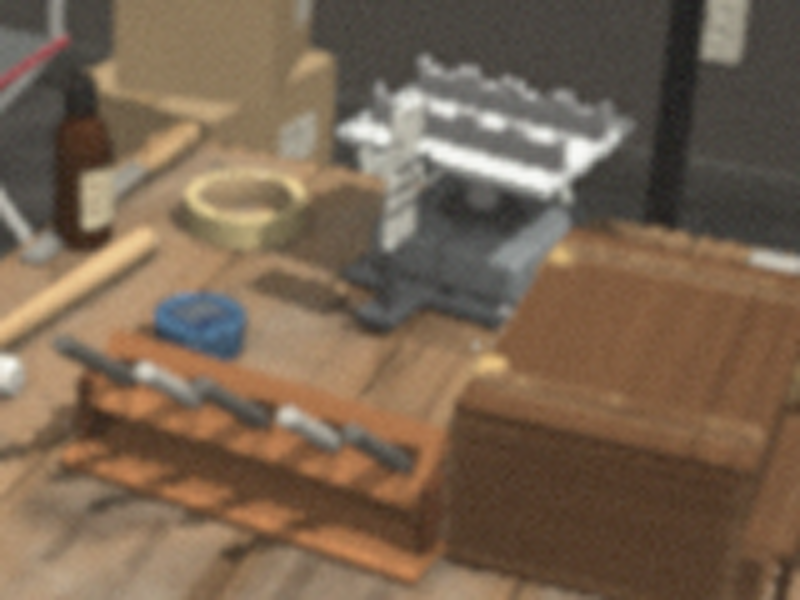

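```bash
cat > fit.py <<'E'
from h import *
from scipy.optimize import least_squares
sc=cam("scene");si=cam("side")
S=lambda L:np.array(L)/4+[180,120]
D=lambda L:np.array(L)/5+[200,130]
def W(x,y,th,P): 
    c,s=np.cos(th),np.sin(th);P=np.array(P,float);return np.c_[x+c*P[:,0]-s*P[:,1],y+s*P[:,0]+c*P[:,1],P[:,2]]
X=[96,48,0,-48,-96]; cs,sn=np.cos(np.radians(40)),np.sin(np.radians(40))
L=[93,73,93,73,93]
mou=np.array([[x,0,62] for x in X])/1e3
end=np.array([[x,l*cs,62+l*sn] for x,l in zip(X,L)])/1e3
ms=S([(157,393),(202,437),(250,482),(300,525),(353,575)]);es=S([(43,390),(112,436),(139,484),(210,533),(244,588)])
ed=D([(60,345),(138,370),(196,385),(281,412),(346,433)])
def f(p):
    return np.r_[(proj(sc,W(*p,mou))-ms).ravel(),(proj(sc,W(*p,end))-es).ravel(),(proj(si,W(*p,end))-ed).ravel()]
r=least_squares(f,[0.5,0,0.3]);print("rack",r.x,np.degrees(r.x[2]));print(r.fun.reshape(-1,2).round(1).tolist())
cor=lambda s:np.array([[85,75,.154-.022+.005-s],[85,-75,.137-s],[-85,-75,.137-s],[-85,75,.137-s]])*[1e-3,1e-3,1]
cs_=S([(458,140),(603,65),(770,180),(625,270)])
cd=D([(340,130),(632,122),(565,200)])
def g(p):
    C=W(*p[:3],cor(p[3]))
    return np.r_[(proj(sc,C)-cs_).ravel(),(proj(si,C[[0,2,3]])-cd).ravel()]
q=least_squares(g,[0.75,-.1,0,.015],x_scale=[.1,.1,.1,.01]);print("pan",q.x,np.degrees(q.x[2]));print(q.fun.reshape(-1,2).round(1).tolist())
E
python3 fit.py
```

```text
rack [0.5106868  0.21907284 0.12469918] 7.144736903451703
[[-2.0, 0.1], [-2.2, -0.2], [-2.6, -0.1], [-2.9, 1.1], [-3.2, 1.2], [1.9, -1.0], [1.5, -0.6], [1.0, -0.6], [1.3, -0.1], [0.7, 0.2], [0.9, -1.8], [1.7, -0.7], [1.3, -0.8], [1.5, 0.1], [1.1, -0.7]]
pan [ 0.57431131 -0.14050701  0.08624523  0.01928622] 4.941487957411643
[[-0.0, 0.4], [-0.8, 0.3], [0.7, 0.2], [1.0, 0.1], [0.2, 0.8], [1.1, 0.1], [-2.6, -1.7]]
```

```bash
cat > go.py <<'E'
from h import *
def rackR(yaw,tilt):  # tool x = bar-up direction, y = rack x, z down-left
    X=np.array([np.cos(yaw),np.sin(yaw),0]);Y=np.array([-np.sin(yaw),np.cos(yaw),0]);Z=np.array([0,0,1.])
    x=np.cos(tilt)*Y+np.sin(tilt)*Z;z=np.sin(tilt)*Y-np.cos(tilt)*Z
    return np.c_[x,X,z]
def to(p,Rt,hold=True,n=""):
    s=ctrl.read_state();R0=R.from_quat(s["tool_rot"]).as_matrix()
    p=np.array(p,float)
    if hold: p=p-Rt[:,2]*ctrl.hold_point_z
    d=R0.T@(p-s["eef_pos"])/0.1
    a=R.from_matrix(R0.T@Rt).as_rotvec()/(2*np.pi)
    print(n,"shift",d.round(3),"turn",a.round(4),"deg",np.degrees(np.linalg.norm(a)*2*np.pi).round(1))
E
python3 - <<'E'
from h import *
from go import *
sc=cam("scene");si=cam("side")
S=lambda u,v:(u/4+180,v/4+120)
D=lambda u,v:(u/5+200,v/5+130)
print(tri(sc,S(378,560),si,D(450,410)),tri(sc,S(625,332),si,D(565,232)))
print(atz(sc,*S(375,645),0),atz(si,*D(450,555),0))
to([.606,.231,.3],rackR(.125,np.radians(40)))
crop(sc,285,145,320,195,12,"pics/g0.png")
E
```

```text
(array([0.39288756, 0.19754771, 0.10225242]), np.float64(0.0007355680563651937)) (array([ 0.45020037, -0.0394928 ,  0.10827702]), np.float64(0.004683176325655549))
[0.3965335  0.19108405 0.        ] [0.38726179 0.19243848 0.        ]
 shift [ 6.455 -6.67  -0.83 ] turn [ 0.0762  0.0927 -0.2095] deg 86.9
```

View pics/g0.png

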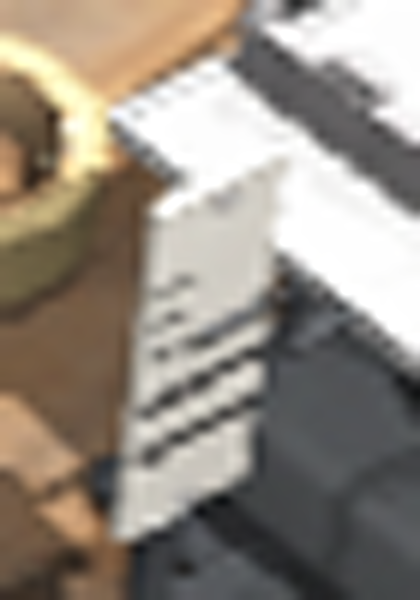

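```bash

python3 -m handwheel '[{"xyz":[0.3,-0.3,-0.5],"angular":[0,0,0]},{"xyz":[0.6,-0.6,-0.9],"angular":[0,0,0]},{"xyz":[0.9,-1,-1],"angular":[0,0,0]},{"xyz":[0.95,-1,-1],"angular":[0,0,0]}]' 0.45 40
python3 -m handwheel '[{"xyz":[0.3,-0.3,-0.2],"angular":[0,0,0]},{"xyz":[0.6,-0.6,-0.4],"angular":[0,0,0]},{"xyz":[0.9,-0.95,-0.5],"angular":[0,0,0]},{"xyz":[0.95,-1,-0.5],"angular":[0,0,0]}]'
python3 -m handwheel '[{"xyz":[0.3,-0.3,0],"angular":[0,0,-0.02]},{"xyz":[0.6,-0.6,0],"angular":[0,0,-0.04]},{"xyz":[0.9,-0.95,0],"angular":[0,0,-0.06]},{"xyz":[1,-1,0],"angular":[0,0,-0.07]}]'
python3 - <<'E'
from go import *
to([.606,.231,.3],rackR(.125,np.radians(40)))
E
```

```text
time_s: 0.78
eef_pos: [0.26, -0.4974, 0.3298]
tool_rot: [0.987, 0.158, 0.0, 0.001]
ft_force: [1.0, 0.7, 0.6]
width: 0.465
time_s: 1.12
eef_pos: [0.3216, -0.3689, 0.3819]
tool_rot: [0.987, 0.16, 0.002, 0.001]
ft_force: [0.3, 0.4, -0.3]
width: 0.446
time_s: 1.45
eef_pos: [0.3862, -0.237, 0.3825]
tool_rot: [0.926, 0.377, 0.002, 0.001]
ft_force: [0.1, -0.1, -0.8]
width: 0.452
 shift [ 4.767 -1.719  0.692] turn [ 0.052   0.1028 -0.1403] deg 65.3
```

```bash

python3 -m handwheel '[{"xyz":[0.35,-0.12,0],"angular":[0,0,-0.015]},{"xyz":[0.7,-0.25,0],"angular":[0,0,-0.035]},{"xyz":[1,-0.35,0],"angular":[0,0,-0.05]},{"xyz":[1,-0.35,0],"angular":[0,0,-0.055]}]'
python3 -m handwheel '[{"xyz":[0.35,0,0],"angular":[0,0,-0.015]},{"xyz":[0.7,0,0],"angular":[0,0,-0.035]},{"xyz":[1,0,0],"angular":[0,0,-0.05]},{"xyz":[1,0,0],"angular":[0,0,-0.055]}]'
python3 -m handwheel '[{"xyz":[0.35,0,0],"angular":[0,0.015,-0.01]},{"xyz":[0.7,0,0],"angular":[0,0.03,-0.02]},{"xyz":[1,0,0],"angular":[0,0.045,-0.03]},{"xyz":[1,0,0],"angular":[0,0.06,-0.04]}]'
python3 - <<'E'
from go import *
to([.606,.231,.3],rackR(.125,np.radians(40)))
E
```

```text
time_s: 1.78
eef_pos: [0.4361, -0.1349, 0.3833]
tool_rot: [0.844, 0.537, 0.004, 0.001]
ft_force: [-0.0, 0.4, 0.4]
width: 0.454
time_s: 2.12
eef_pos: [0.4805, -0.0372, 0.3845]
tool_rot: [0.734, 0.679, 0.007, 0.001]
ft_force: [-0.4, 0.5, -0.2]
width: 0.447
time_s: 2.45
eef_pos: [0.4877, 0.0701, 0.3875]
tool_rot: [0.624, 0.757, 0.147, -0.127]
ft_force: [0.2, -0.7, 0.5]
width: 0.449
 shift [0.849 1.396 1.233] turn [0.0043 0.0494 0.0129] deg 18.4
```

```bash

python3 -m handwheel '[{"xyz":[0.3,0.3,0.1],"angular":[0,0.015,0]},{"xyz":[0.5,0.6,0.2],"angular":[0,0.03,0.005]},{"xyz":[0.7,0.9,0.3],"angular":[0.002,0.04,0.01]},{"xyz":[0.85,1,0.4],"angular":[0.004,0.049,0.013]},{"xyz":[0.85,1,0.5],"angular":[0.004,0.049,0.013]},{"xyz":[0.85,1,0.5],"angular":[0.004,0.049,0.013]}]'
python3 - <<'E'
from go import *
to([.606,.231,.3],rackR(.125,np.radians(40)))
w=cam("wrist","pics/w1.png")
sc=cam("scene","pics/sc2.png")
E
```

```text
time_s: 2.95
eef_pos: [0.5679, 0.1844, 0.377]
tool_rot: [0.622, 0.705, 0.224, -0.257]
ft_force: [-0.2, 0.5, -0.1]
width: 0.446
 shift [-0.174  0.439  0.669] turn [-0.0005  0.0004 -0.0002] deg 0.2
```

View pics/w1.png

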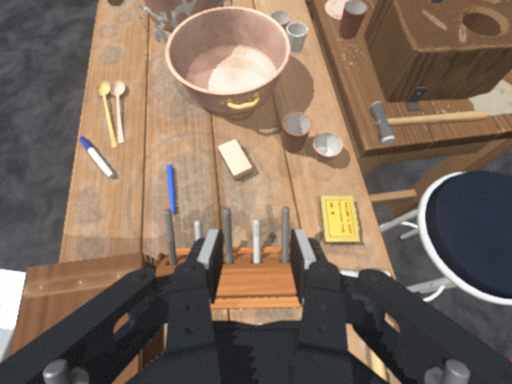

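View pics/sc2.png

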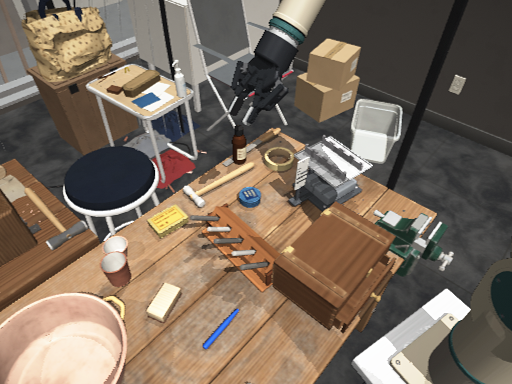

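```bash

python3 - <<'E'
from go import *
w=cam("wrist");np.save("pics/w1.npy",np.r_[w["Rm"].ravel(),w["p"]])
crop(w,150,195,310,305,5,"pics/w1c.png")
E
```

```text
(no output)
```

View pics/w1c.png

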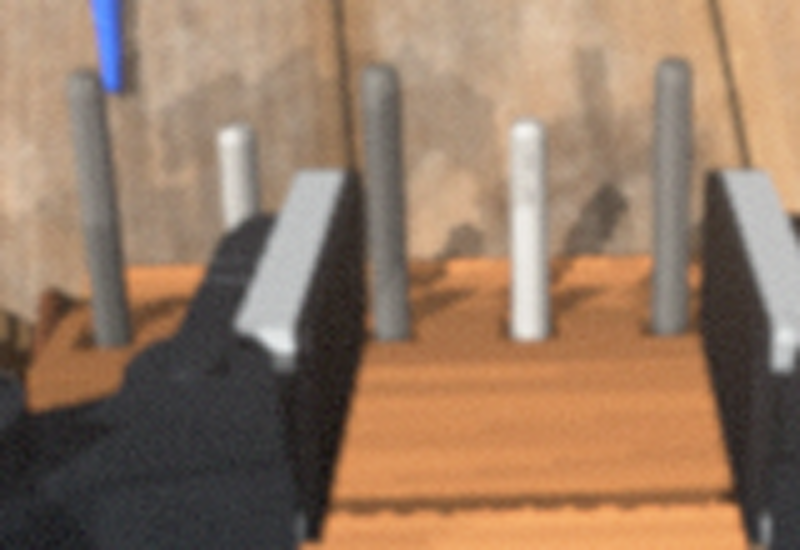

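```bash
cat >> fit.py <<'E'
w=cam("wrist")
Wc=lambda L:np.array(L)/5+[150,195]
ew=Wc([(672,64),(527,126),(380,70),(237,130),(84,77)]);mw=Wc([(668,333),(530,338),(390,338),(114,342)])
def f2(p):
    return np.r_[(proj(w,W(*p,end))-ew).ravel(),(proj(w,W(*p,mou[[0,1,2,4]]))-mw).ravel()]
def f3(p): return np.r_[f2(p),f(p)[10:]]
for k in (f2,f3):
    r=least_squares(k,[.5,.2,.1]);print(r.x,r.fun.reshape(-1,2).round(1).tolist())
E
python3 fit.py
```

```text
rack [0.5106868  0.21907284 0.12469918] 7.144736903451703
[[-2.0, 0.1], [-2.2, -0.2], [-2.6, -0.1], [-2.9, 1.1], [-3.2, 1.2], [1.9, -1.0], [1.5, -0.6], [1.0, -0.6], [1.3, -0.1], [0.7, 0.2], [0.9, -1.8], [1.7, -0.7], [1.3, -0.8], [1.5, 0.1], [1.1, -0.7]]
pan [ 0.57431131 -0.14050701  0.08624523  0.01928622] 4.941487957411643
[[-0.0, 0.4], [-0.8, 0.3], [0.7, 0.2], [1.0, 0.1], [0.2, 0.8], [1.1, 0.1], [-2.6, -1.7]]
[0.51604931 0.21751068 0.13873892] [[0.6, 1.7], [0.2, 1.2], [-0.1, 1.3], [-0.3, 1.2], [-0.3, 0.8], [0.3, -1.4], [0.0, -1.9], [0.2, -1.5], [-0.6, -1.4]]
[0.51545924 0.21878575 0.13960419] [[0.2, 0.9], [-0.1, 0.3], [-0.4, 0.6], [-0.5, 0.4], [-0.5, 0.0], [-0.0, -2.2], [-0.2, -2.7], [-0.1, -2.3], [-0.7, -2.2], [0.9, -1.7], [0.6, -1.6], [0.4, -1.7], [0.8, -1.5], [0.5, -1.4], [-0.2, -2.0], [0.7, -1.1], [0.4, -1.3], [0.6, -0.6], [0.4, -1.5]]
```

```bash
cat >> go.py <<'E'
RX,RY,RW=.5155,.2185,.139
RR=rackR(RW,np.radians(40))
def bar(x,l): # rack x, distance along bar from mouth
    m=np.array([RX+x*np.cos(RW),RY+x*np.sin(RW),.062]);return m+RR[:,0]*l
E
python3 - <<'E'
from go import *
b=bar(.096,.027);print(b)
to(b-RR[:,2]*.05,RR,n="pre");to(b,RR,n="grasp")
E
```

```text
[0.60770837 0.25228478 0.07935527]
pre shift [-1.443  0.466  2.036] turn [ 0.002   0.0006 -0.0017] deg 1.0
grasp shift [-1.441  0.459  2.536] turn [ 0.002   0.0006 -0.0017] deg 1.0
```

```bash

python3 -m handwheel '[{"xyz":[-0.3,0.15,0.2],"angular":[0,0,0]},{"xyz":[-0.6,0.3,0.4],"angular":[0.001,0,-0.001]},{"xyz":[-0.9,0.46,0.6],"angular":[0.002,0,-0.0017]},{"xyz":[-1,0.46,0.8],"angular":[0.002,0,-0.0017]},{"xyz":[-1,0.46,0.8],"angular":[0.002,0,-0.0017]}]'
python3 -m handwheel '[{"xyz":[-0.25,0,0.3],"angular":[0,0,0]},{"xyz":[-0.44,0,0.6],"angular":[0,0,0]},{"xyz":[-0.44,0,0.9],"angular":[0,0,0]},{"xyz":[-0.44,0,0.95],"angular":[0,0,0]},{"xyz":[-0.44,0,0.95],"angular":[0,0,0]},{"xyz":[-0.44,0,0.95],"angular":[0,0,0]}]'
python3 - <<'E'
from go import *
b=bar(.096,.027)
to(b,RR,n="grasp")
w=cam("wrist","pics/w2.png")
E
```

```text
time_s: 3.67
eef_pos: [0.6164, 0.1622, 0.2504]
tool_rot: [0.618, 0.708, 0.221, -0.259]
ft_force: [-0.2, 0.4, -0.6]
width: 0.451
time_s: 4.17
eef_pos: [0.6132, 0.1892, 0.1521]
tool_rot: [0.618, 0.709, 0.222, -0.258]
ft_force: [-0.2, -0.1, 0.6]
width: 0.453
grasp shift [0.02  0.035 0.776] turn [-0.0005  0.0006 -0.0004] deg 0.3
```

View pics/w2.png

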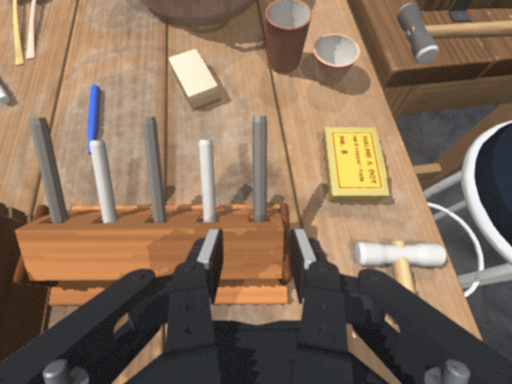

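```bash

python3 -m handwheel '[{"xyz":[0.02,0.03,0.2],"angular":[0,0,0]},{"xyz":[0.02,0.035,0.4],"angular":[0,0,0]},{"xyz":[0.02,0.035,0.55],"angular":[0,0,0]},{"xyz":[0.02,0.035,0.65],"angular":[0,0,0]},{"xyz":[0.02,0.035,0.72],"angular":[0,0,0]},{"xyz":[0.02,0.035,0.77],"angular":[0,0,0]},{"xyz":[0.02,0.035,0.77],"angular":[0,0,0]}]'
python3 - <<'E'
from go import *
b=bar(.096,.027)
to(b,RR,n="grasp")
w=cam("wrist","pics/w3.png")
sc=cam("scene");crop(sc,160,140,320,260,5,"pics/sc3.png")
E
```

```text
time_s: 4.8
eef_pos: [0.6103, 0.2394, 0.0945]
tool_rot: [0.618, 0.709, 0.222, -0.257]
ft_force: [-0.2, 0.8, -0.2]
width: 0.451
grasp shift [ 0.003 -0.008  0.013] turn [-0.0002  0.0008 -0.0004] deg 0.3
```

View pics/w3.png

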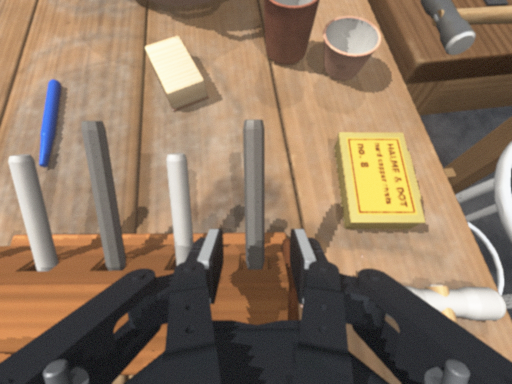

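View pics/sc3.png

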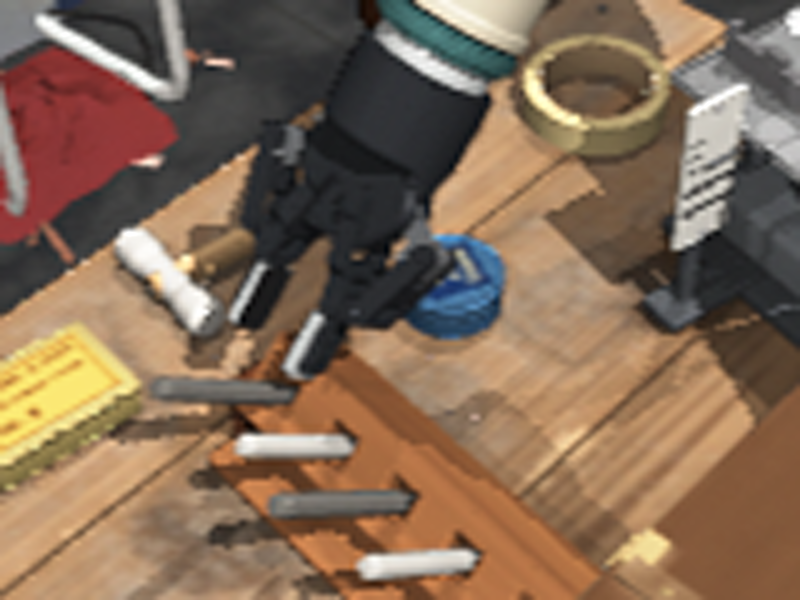

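```bash
sed -i 's/p=p-Rt\[:,2\]\*ctrl/p=p+Rt[:,2]*ctrl/' go.py
python3 - <<'E'
from go import *
to(bar(.096,.027),RR,n="grasp")
sc=cam("scene");s=ctrl.read_state();print((proj(sc,s["eef_pos"])-[160,140])*5,(proj(sc,bar(.096,.027))-[160,140])*5)
E
```

```text
grasp shift [ 0.009 -0.012  0.394] turn [-0.0001  0.0008 -0.0005] deg 0.3
[[265.37377019 350.3547536 ]] [[247.3940964  384.42965133]]
```

```bash

python3 -m handwheel '[{"xyz":[0,-0.01,0.15],"angular":[0,0,0]},{"xyz":[0,-0.01,0.25],"angular":[0,0,0]},{"xyz":[0,-0.01,0.33],"angular":[0,0,0]},{"xyz":[0,-0.01,0.39],"angular":[0,0,0]},{"xyz":[0,-0.01,0.39],"angular":[0,0,0]}]'
python3 - <<'E'
from go import *
to(bar(.096,.027),RR,n="grasp")
w=cam("wrist","pics/w4.png")
sc=cam("scene");crop(sc,160,140,320,260,5,"pics/sc4.png")
E
```

```text
time_s: 5.37
eef_pos: [0.6053, 0.2642, 0.0639]
tool_rot: [0.618, 0.709, 0.222, -0.258]
ft_force: [-0.1, 0.1, 0.3]
width: 0.451
grasp shift [ 0.006  0.007 -0.009] turn [-0.0004  0.0007 -0.0005] deg 0.3
```

View pics/w4.png

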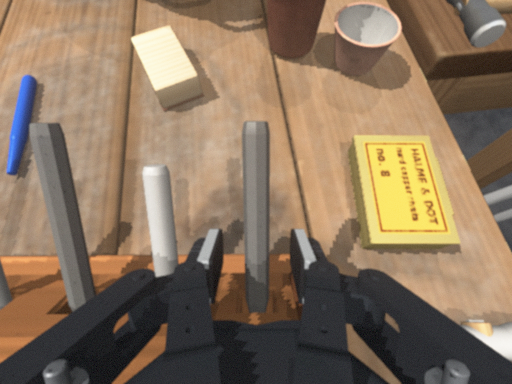

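View pics/sc4.png

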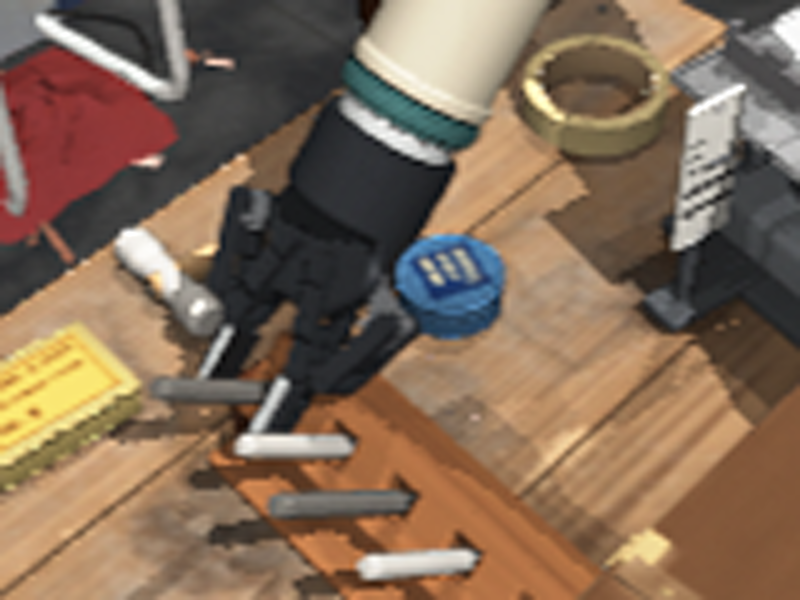

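```bash

python3 -m handwheel '[{"xyz":[0,0,0],"angular":[0,0,0]},{"xyz":[0,0,0],"angular":[0,0,0]},{"xyz":[0,0,0],"angular":[0,0,0]},{"xyz":[0,0,0],"angular":[0,0,0]},{"xyz":[0,0,0],"angular":[0,0,0]},{"xyz":[0,0,0],"angular":[0,0,0]}]' 0 60
python3 -m handwheel '[{"xyz":[0.1,0,0],"angular":[0,0,0]},{"xyz":[0.2,0,0],"angular":[0,0,0]},{"xyz":[0.3,0,0],"angular":[0,0,0]}]' 0 60
python3 - <<'E'
from go import *
w=cam("wrist","pics/w5.png")
sc=cam("scene");crop(sc,160,140,320,260,5,"pics/sc5.png")
E
```

```text
time_s: 5.97
eef_pos: [0.6067, 0.263, 0.0649]
tool_rot: [0.618, 0.709, 0.223, -0.256]
ft_force: [-0.2, -1.7, 1.7]
width: 0.124
time_s: 6.22
eef_pos: [0.6032, 0.2871, 0.0848]
tool_rot: [0.618, 0.709, 0.223, -0.257]
ft_force: [-0.3, -0.7, -1.3]
width: 0.128
```

View pics/sc5.png

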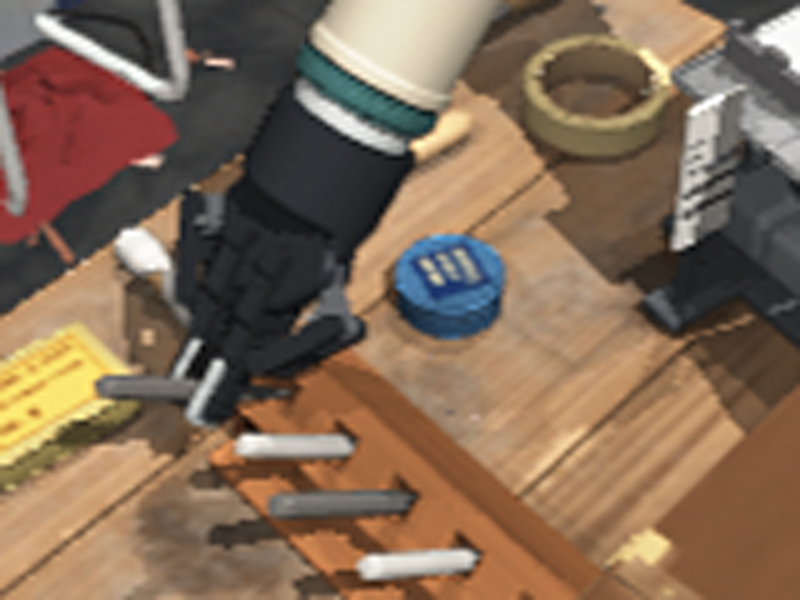

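```bash

python3 -m handwheel '[{"xyz":[0.3,0,0],"angular":[0,0,0]},{"xyz":[0.6,0,-0.1],"angular":[0,0,0]},{"xyz":[0.8,0,-0.4],"angular":[0,0,0]},{"xyz":[0.8,0,-0.8],"angular":[0,0,0]},{"xyz":[0.8,0,-1],"angular":[0,0,0]}]'
cat >> go.py <<'E'
PX,PY,PW,PS=.5743,-.1405,.0862,.0193
PR=rackR(PW,0.)
def pan(x,y,z): # z above rest level at sink PS
    return np.array([PX+x*np.cos(PW)-y*np.sin(PW),PY+x*np.sin(PW)+y*np.cos(PW),.154-PS+z])
E
python3 - <<'E'
from go import *
to(pan(.06,0,.10),PR,n="prepan")
E
```

```text
time_s: 6.73
eef_pos: [0.6043, 0.2871, 0.2186]
tool_rot: [0.615, 0.711, 0.225, -0.255]
ft_force: [1.8, -1.0, -0.9]
width: 0.129
prepan shift [-3.261 -0.303 -2.685] turn [-0.0022 -0.1105  0.0088] deg 39.9
```

```bash

python3 -m handwheel '[{"xyz":[-0.25,0,-0.25],"angular":[0,-0.015,0]},{"xyz":[-0.5,-0.05,-0.5],"angular":[0,-0.03,0.002]},{"xyz":[-0.75,-0.1,-0.75],"angular":[0,-0.045,0.003]},{"xyz":[-1,-0.1,-1],"angular":[-0.001,-0.06,0.004]}]'
python3 -m handwheel '[{"xyz":[-0.33,0,-0.1],"angular":[0,-0.015,0]},{"xyz":[-0.66,-0.05,-0.2],"angular":[0,-0.03,0.002]},{"xyz":[-0.95,-0.1,-0.3],"angular":[0,-0.045,0.003]},{"xyz":[-1,-0.1,-0.35],"angular":[-0.001,-0.052,0.004]},{"xyz":[-1,-0.1,-0.35],"angular":[-0.001,-0.054,0.004]}]'
python3 - <<'E'
from go import *
to(pan(.06,0,.10),PR,n="prepan")
w=cam("wrist","pics/w6.png")
E
```

```text
time_s: 7.07
eef_pos: [0.6137, 0.1445, 0.2325]
tool_rot: [0.657, 0.738, 0.103, -0.117]
ft_force: [0.4, 0.1, -1.8]
width: 0.127
time_s: 7.48
eef_pos: [0.6158, 0.0382, 0.2359]
tool_rot: [0.674, 0.739, -0.009, 0.011]
ft_force: [-0.7, 0.8, -1.9]
width: 0.124
prepan shift [-1.739  0.023  0.248] turn [0.0005 0.0045 0.0008] deg 1.7
```

View pics/w6.png

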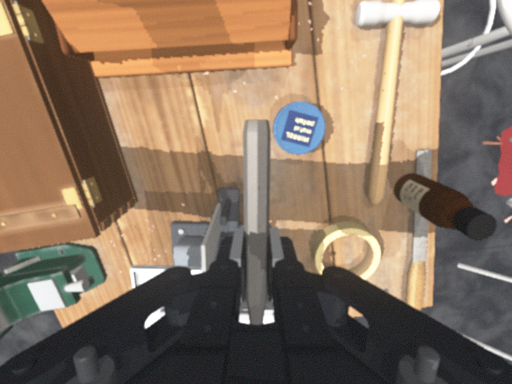

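```bash

python3 -m handwheel '[{"xyz":[-0.35,0,0],"angular":[0,0.004,0]},{"xyz":[-0.7,0,0],"angular":[0,0.0045,0]},{"xyz":[-0.9,0,0],"angular":[0,0.0045,0]},{"xyz":[-0.9,0,0],"angular":[0,0.0045,0]}]'
python3 - <<'E'
from go import *
w=cam("wrist","pics/w7.png")
crop(w,120,170,380,340,3,"pics/w7c.png")
to(pan(.06,0,.10),PR,n="prepan")
E
```

```text
time_s: 7.87
eef_pos: [0.6241, -0.056, 0.2372]
tool_rot: [0.676, 0.737, 0.0, 0.001]
ft_force: [0.1, -0.4, -1.4]
width: 0.131
prepan shift [-0.839  0.027  0.209] turn [ 0.0002 -0.0004  0.0005] deg 0.2
```

View pics/w7.png

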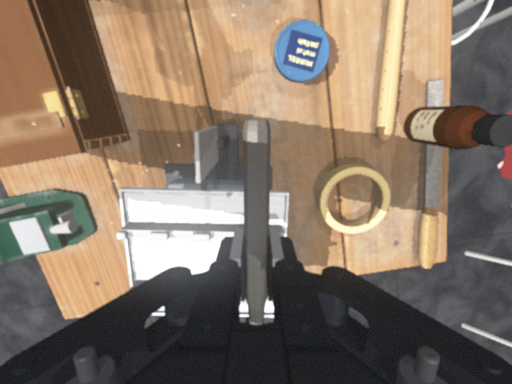

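```bash

python3 - <<'E'
from go import *
w=cam("wrist")
crop(w,100,170,310,280,3.8 and 3,"pics/w7c.png")
for y in (75,35):
  for x in (85,60,20,-20,-60,-85):
    print(x,y,proj(w,pan(x/1e3,y/1e3,-.017 if y==75 else 0)).round(1))
im=cv2.resize(w["img"][170:290,100:310,::-1],None,fx=3.8,fy=3.8,interpolation=cv2.INTER_CUBIC)
for x in (85,-85):
    p=proj(w,pan(x/1e3,.075,-.017))[0];cv2.circle(im,tuple(int(v) for v in (p-[100,170])*3.8),4,(0,0,255),1)
for x in (60,20,-20,-60):
    p=proj(w,pan(x/1e3,.035,0))[0];cv2.circle(im,tuple(int(v) for v in (p-[100,170])*3.8),4,(0,255,0),1)
cv2.imwrite("pics/w7c.png",im)
E
```

```text
85 75 [[284.7 195.9]]
60 75 [[260.  195.8]]
20 75 [[220.5 195.7]]
-20 75 [[181.1 195.6]]
-60 75 [[141.5 195.5]]
-85 75 [[116.8 195.5]]
85 35 [[285.1 239.3]]
60 35 [[260.  239.3]]
20 35 [[219.8 239.2]]
-20 35 [[179.5 239.1]]
-60 35 [[139.3 239. ]]
-85 35 [[114.1 238.9]]
```

View pics/w7c.png

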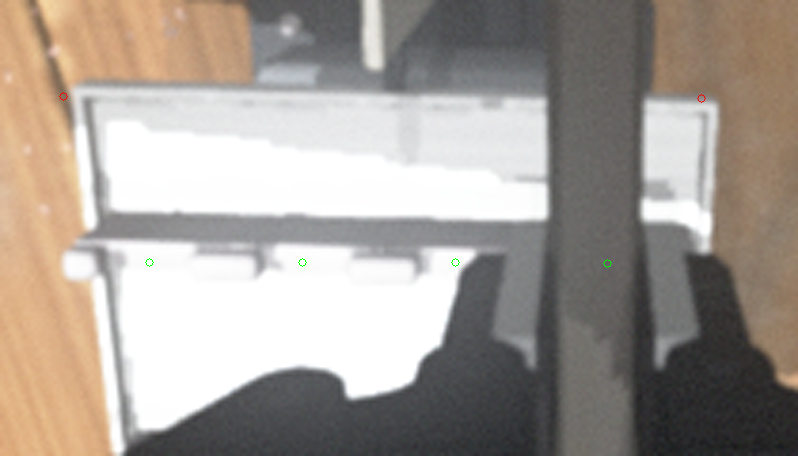

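```bash

python3 - <<'E'
from go import *
from scipy.optimize import least_squares
w=cam("wrist")
O=np.array([(75,85),(717,100),(228,265),(385,268)])/3.8+[100,170]
P=np.array([[-85,75,-17],[85,75,-17],[-40,35,7],[0,35,7]])/1e3
def f(p):
    c,s=np.cos(p[2]),np.sin(p[2]);Q=np.c_[p[0]+c*P[:,0]-s*P[:,1],p[1]+s*P[:,0]+c*P[:,1],.154-p[3]+P[:,2]]
    return (proj(w,Q)-O).ravel()
r=least_squares(f,[PX,PY,PW,PS],x_scale=[.1,.1,.1,.01]);print(r.x,r.fun.round(2))
si=cam("side");crop(si,250,130,340,205,8,"pics/s7.png")
E
```

```text
[ 0.57676875 -0.13549123  0.0679564   0.01885984] [ 0.37 -0.23 -0.05 -0.27 -0.25  0.18 -0.05  0.3 ]
```

View pics/s7.png

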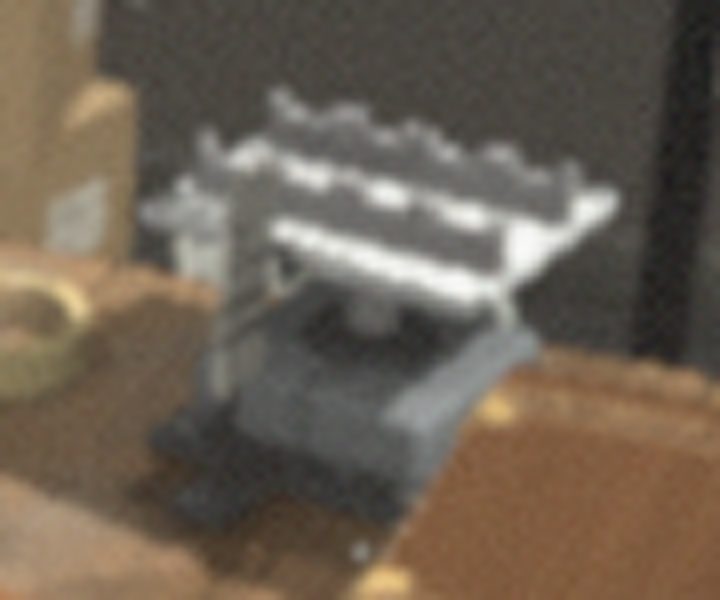

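```bash
sed -i 's/^PX,PY.*/PX,PY,PW,PS=.5768,-.1360,.068,.0189/' go.py
python3 - <<'E'
from go import *
to(pan(.06,0,.04),PR,n="above")
to(pan(.06,0,.006),PR,n="touch")
E
```

```text
above shift [-0.864  0.043  0.806] turn [ 0.0003 -0.0008  0.0045] deg 1.6
touch shift [-0.866  0.042  1.146] turn [ 0.0003 -0.0008  0.0045] deg 1.6
```

```bash

python3 -m handwheel '[{"xyz":[-0.35,0.02,0],"angular":[0,0,0.002]},{"xyz":[-0.65,0.04,0],"angular":[0,0,0.004]},{"xyz":[-0.86,0.043,0.1],"angular":[0,-0.001,0.0045]},{"xyz":[-0.86,0.043,0.4],"angular":[0,-0.001,0.0045]},{"xyz":[-0.86,0.043,0.7],"angular":[0,-0.001,0.0045]},{"xyz":[-0.86,0.043,0.8],"angular":[0,-0.001,0.0045]},{"xyz":[-0.86,0.043,0.8],"angular":[0,-0.001,0.0045]},{"xyz":[-0.86,0.043,0.8],"angular":[0,-0.001,0.0045]}]'
python3 - <<'E'
from go import *
to(pan(.06,0,.006),PR,n="touch")
w=cam("wrist","pics/w8.png")
sc=cam("scene");crop(sc,270,110,400,210,6,"pics/sc8.png")
E
```

```text
time_s: 8.73
eef_pos: [0.6368, -0.1301, 0.1568]
tool_rot: [0.682, 0.731, 0.0, 0.0]
ft_force: [-0.2, -0.2, -1.2]
width: 0.125
touch shift [-0.018 -0.003  0.344] turn [0.0002 0.     0.0002] deg 0.1
```

View pics/w8.png

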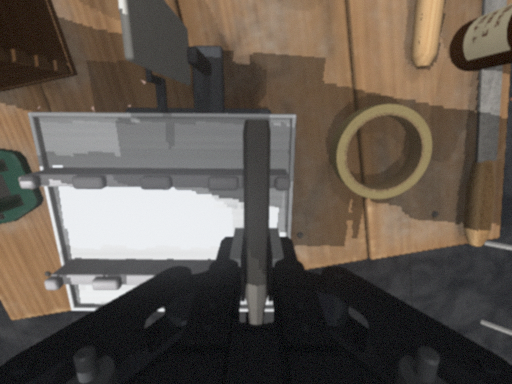

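View pics/sc8.png

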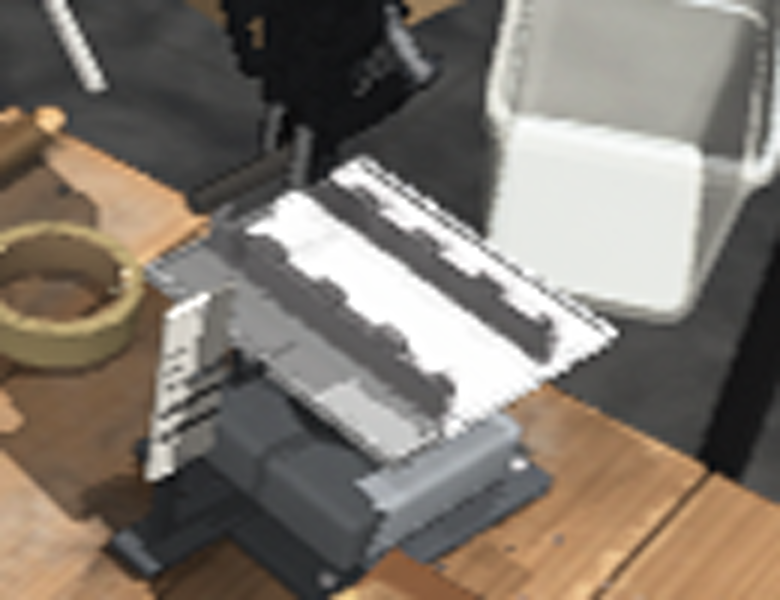

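```bash

python3 -m handwheel '[{"xyz":[-0.02,0,0.12],"angular":[0,0,0]},{"xyz":[-0.02,0,0.22],"angular":[0,0,0]},{"xyz":[-0.02,0,0.28],"angular":[0,0,0]},{"xyz":[-0.02,0,0.31],"angular":[0,0,0]},{"xyz":[-0.02,0,0.33],"angular":[0,0,0]},{"xyz":[-0.02,0,0.345],"angular":[0,0,0]},{"xyz":[-0.02,0,0.36],"angular":[0,0,0]},{"xyz":[-0.02,0,0.36],"angular":[0,0,0]}]'
python3 -m handwheel '[{"xyz":[0,0,0.02],"angular":[0,0,0]},{"xyz":[0,0,0.04],"angular":[0,0,0]},{"xyz":[0,0,0.06],"angular":[0,0,0]},{"xyz":[0,0,0.07],"angular":[0,0,0]},{"xyz":[0,0,0.08],"angular":[0,0,0]},{"xyz":[0,0,0.08],"angular":[0,0,0]},{"xyz":[0,0,0.08],"angular":[0,0,0]}]'
python3 - <<'E'
from go import *
print(ctrl.read_state()["ft_force"])
to(pan(.06,0,.006),PR,n="touch")
w=cam("wrist","pics/w9.png")
sc=cam("scene");crop(sc,270,110,400,210,6,"pics/sc9.png")
E
```

```text
time_s: 9.5
eef_pos: [0.6384, -0.1329, 0.1226]
tool_rot: [0.682, 0.731, 0.001, 0.002]
ft_force: [-1.8, 0.0, -0.8]
width: 0.125
time_s: 10.08
eef_pos: [0.6387, -0.1329, 0.1147]
tool_rot: [0.682, 0.731, 0.001, 0.002]
ft_force: [0.0, 0.1, -0.1]
width: 0.127
[ 0.02579964  0.05593025 -0.06858661]
touch shift [ 0.011 -0.019 -0.078] turn [0.0008 0.0002 0.0001] deg 0.3
```

View pics/w9.png

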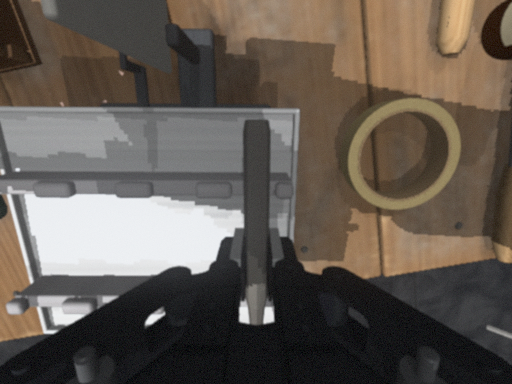

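View pics/sc9.png

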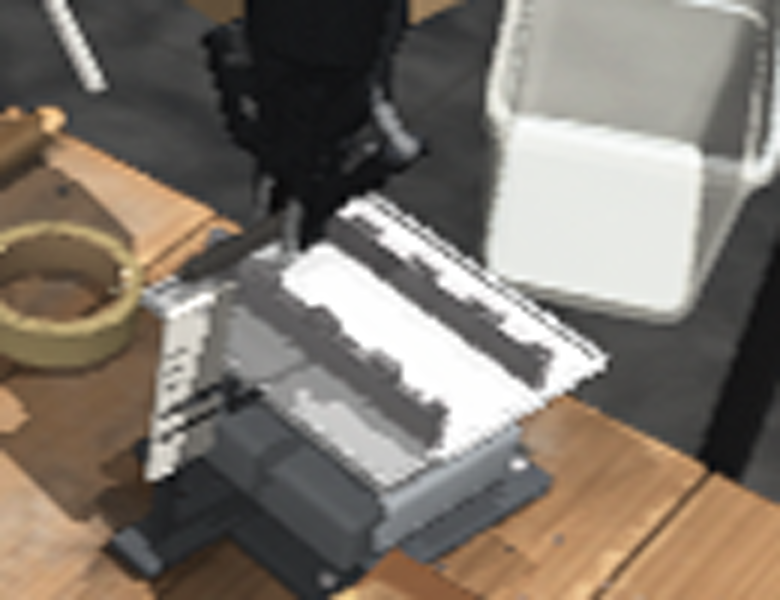

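```bash

python3 -m handwheel '[{"xyz":[0,0,0],"angular":[0,0,0]},{"xyz":[0,0,0],"angular":[0,0,0]},{"xyz":[0,0,0],"angular":[0,0,0]},{"xyz":[0,0,0],"angular":[0,0,0]}]' 0.36 60
python3 - <<'E'
from go import *
print(ctrl.read_state()["ft_force"])
w=cam("wrist","pics/w10.png")
E
```

```text
time_s: 10.52
eef_pos: [0.6385, -0.1329, 0.1147]
tool_rot: [0.682, 0.731, 0.001, 0.002]
ft_force: [-0.0, -0.5, -0.5]
width: 0.358
[-0.00099805 -0.4762074  -0.47408764]
```

View pics/w10.png

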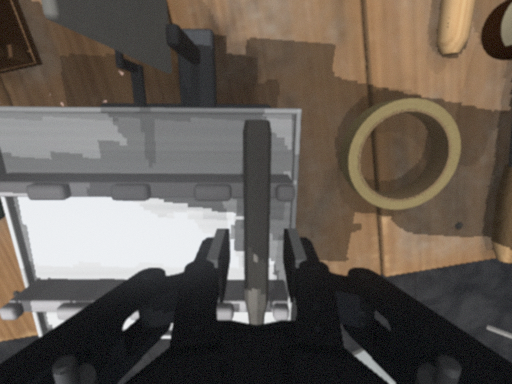

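```bash

python3 -m handwheel '[{"xyz":[0,0,-0.15],"angular":[0,0,0]},{"xyz":[0,0,-0.4],"angular":[0,0,0]},{"xyz":[0,0,-0.75],"angular":[0,0,0]},{"xyz":[0,0,-1],"angular":[0,0,0]}]' 0.45
python3 -m handwheel '[{"xyz":[0.3,0,-0.3],"angular":[0,0,0]},{"xyz":[0.6,0,-0.35],"angular":[0,0.01,0]},{"xyz":[0.9,0,-0.35],"angular":[0,0.02,0]},{"xyz":[1,0,-0.35],"angular":[0,0.03,0]}]'
python3 - <<'E'
from go import *
print(ctrl.read_state()["ft_force"])
to(bar(.048,.018)-RR[:,2]*.06,RR,n="pre punch")
w=cam("wrist","pics/w11.png")
sc=cam("scene");crop(sc,270,110,400,210,6,"pics/sc11.png")
E
```

```text
time_s: 10.9
eef_pos: [0.6384, -0.1328, 0.2168]
tool_rot: [0.682, 0.731, 0.002, 0.003]
ft_force: [0.7, -0.5, -0.2]
width: 0.449
time_s: 11.23
eef_pos: [0.6316, -0.0256, 0.254]
tool_rot: [0.676, 0.731, 0.069, -0.068]
ft_force: [-0.3, 0.7, -0.4]
width: 0.447
[-0.31050774  0.68933558 -0.39688757]
pre punch shift [ 2.095 -0.498  1.921] turn [ 0.0057  0.0804 -0.0084] deg 29.2
```

View pics/w11.png

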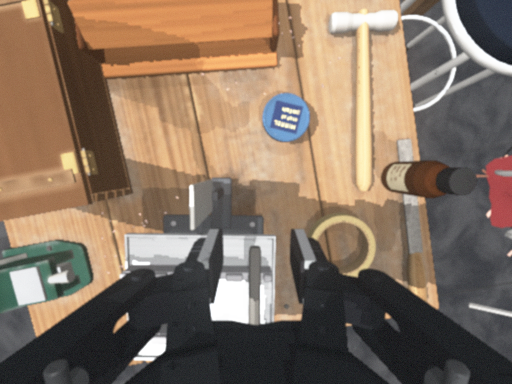

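View pics/sc11.png

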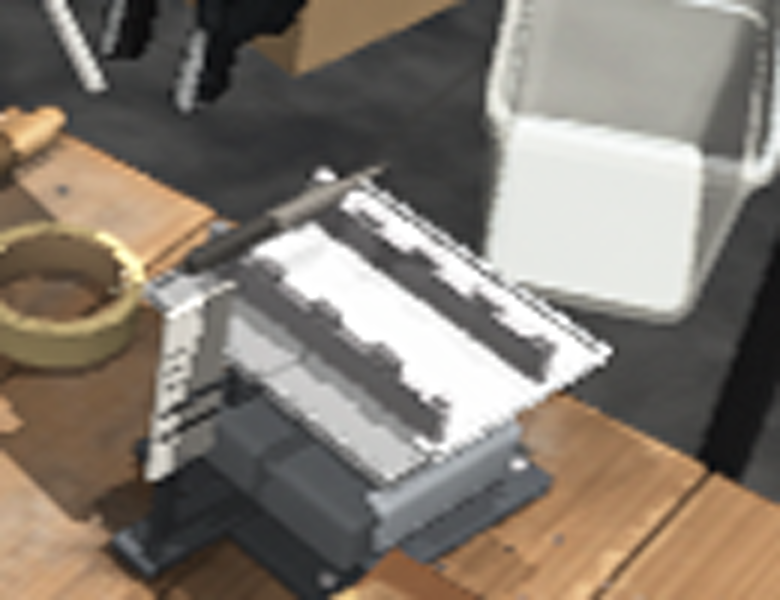

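```bash

python3 - <<'E'
from go import *
sc=cam("scene")
for s in (.019,.029,.031,.034):
    q=[(proj(sc,pan(-.085,y,-.017)+[0,0,.0189-s])[0]-[270,110])*6 for y in(.075,-.075)];print(s,np.round(q,0).tolist())
crop(sc,285,145,320,195,12,"pics/g1.png")
E
```

```text
0.019 [[388.0, 465.0], [609.0, 334.0]]
0.029 [[384.0, 481.0], [604.0, 350.0]]
0.031 [[383.0, 484.0], [603.0, 353.0]]
0.034 [[382.0, 489.0], [601.0, 357.0]]
```

View pics/g1.png

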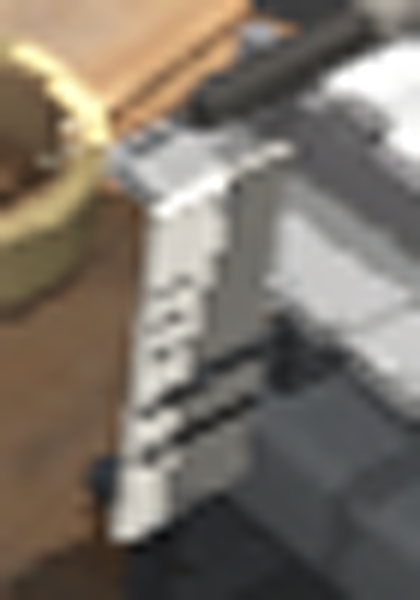

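```bash

python3 -m handwheel '[{"xyz":[0.35,-0.05,0.15],"angular":[0,0.015,0]},{"xyz":[0.65,-0.15,0.2],"angular":[0.001,0.03,-0.002]},{"xyz":[0.9,-0.25,0.2],"angular":[0.002,0.045,-0.004]},{"xyz":[1,-0.3,0.2],"angular":[0.003,0.06,-0.006]}]'
python3 - <<'E'
from go import *
to(bar(.048,.018)-RR[:,2]*.06,RR,n="pre punch")
E
```

```text
time_s: 11.72
eef_pos: [0.5926, 0.0695, 0.2513]
tool_rot: [0.638, 0.717, 0.187, -0.208]
ft_force: [-0.6, 0.6, -0.1]
width: 0.452
pre punch shift [ 0.441 -0.116  2.012] turn [ 0.0026  0.0209 -0.0028] deg 7.6
```

```bash

python3 -m handwheel '[{"xyz":[0.2,-0.05,0.3],"angular":[0.001,0.01,-0.001]},{"xyz":[0.35,-0.1,0.6],"angular":[0.002,0.02,-0.002]},{"xyz":[0.44,-0.116,0.9],"angular":[0.0026,0.021,-0.0028]},{"xyz":[0.44,-0.116,1],"angular":[0.0026,0.021,-0.0028]}]'
python3 -m handwheel '[{"xyz":[0,0,0.3],"angular":[0,0,0]},{"xyz":[0,0,0.6],"angular":[0,0,0]},{"xyz":[0,0,0.8],"angular":[0,0,0]},{"xyz":[0,0,0.8],"angular":[0,0,0]},{"xyz":[0,0,0.8],"angular":[0,0,0]}]'
python3 - <<'E'
from go import *
to(bar(.048,.018),RR,n="punch")
w=cam("wrist","pics/w12.png")
print(proj(w,[bar(.048,.0),bar(.048,.073)]))
E
```

```text
time_s: 12.05
eef_pos: [0.5676, 0.1605, 0.1878]
tool_rot: [0.616, 0.709, 0.223, -0.261]
ft_force: [-0.9, 0.6, -0.2]
width: 0.448
time_s: 12.47
eef_pos: [0.56, 0.2112, 0.1262]
tool_rot: [0.616, 0.709, 0.222, -0.261]
ft_force: [-0.0, -0.2, -0.1]
width: 0.452
punch shift [-0.131  0.056  0.765] turn [-0.0013 -0.0002 -0.0002] deg 0.5
[[264.2883474  243.98785639]
 [265.02931167 154.98758477]]
```

View pics/w12.png

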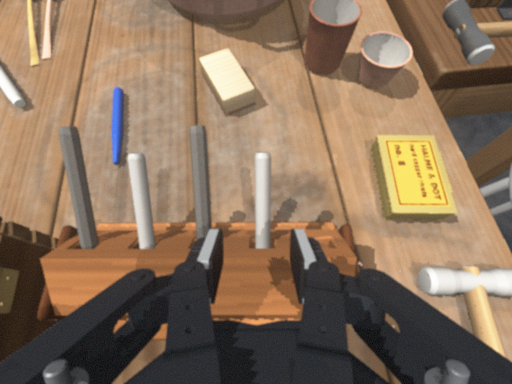

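```bash

python3 -m handwheel '[{"xyz":[-0.1,0.02,0.2],"angular":[0,0,0]},{"xyz":[-0.12,0.045,0.4],"angular":[0,0,0]},{"xyz":[-0.12,0.045,0.55],"angular":[0,0,0]},{"xyz":[-0.12,0.045,0.68],"angular":[0,0,0]},{"xyz":[-0.12,0.045,0.765],"angular":[0,0,0]},{"xyz":[-0.12,0.045,0.765],"angular":[0,0,0]},{"xyz":[-0.12,0.045,0.765],"angular":[0,0,0]}]'
python3 - <<'E'
from go import *
to(bar(.048,.018),RR,n="punch")
w=cam("wrist","pics/w13.png")
E
```

```text
time_s: 13.1
eef_pos: [0.5606, 0.2497, 0.0612]
tool_rot: [0.617, 0.709, 0.223, -0.259]
ft_force: [-0.1, 0.0, 0.1]
width: 0.448
punch shift [-0.003 -0.01   0.023] turn [-0.0006  0.     -0.0002] deg 0.2
```

View pics/w13.png

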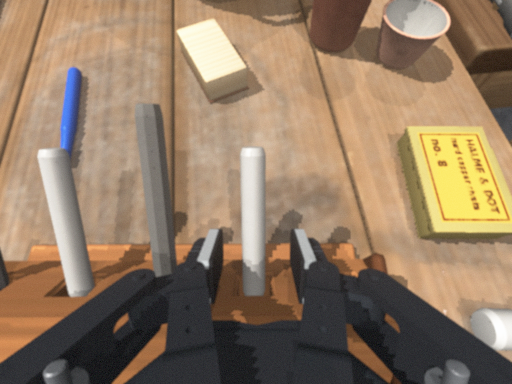

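```bash

python3 -m handwheel '[{"xyz":[0,-0.01,0.02],"angular":[0,0,0]},{"xyz":[0,-0.01,0.02],"angular":[0,0,0]},{"xyz":[0,-0.01,0.02],"angular":[0,0,0]},{"xyz":[0,-0.01,0.02],"angular":[0,0,0]},{"xyz":[0,-0.01,0.02],"angular":[0,0,0]},{"xyz":[0,-0.01,0.02],"angular":[0,0,0]}]' 0 60
python3 -m handwheel '[{"xyz":[0.15,0,0],"angular":[0,0,0]},{"xyz":[0.35,0,0],"angular":[0,0,0]},{"xyz":[0.6,0,0],"angular":[0,0,0]},{"xyz":[0.6,0,0],"angular":[0,0,0]}]'
python3 - <<'E'
from go import *
w=cam("wrist","pics/w14.png")
sc=cam("scene");crop(sc,160,140,320,260,5,"pics/sc14.png")
E
```

```text
time_s: 13.65
eef_pos: [0.5603, 0.2501, 0.0602]
tool_rot: [0.617, 0.709, 0.223, -0.258]
ft_force: [1.4, -4.3, 5.3]
width: 0.118
time_s: 13.98
eef_pos: [0.5517, 0.3037, 0.1041]
tool_rot: [0.613, 0.711, 0.225, -0.261]
ft_force: [-0.4, 2.0, -0.9]
width: 0.121
```

View pics/sc14.png

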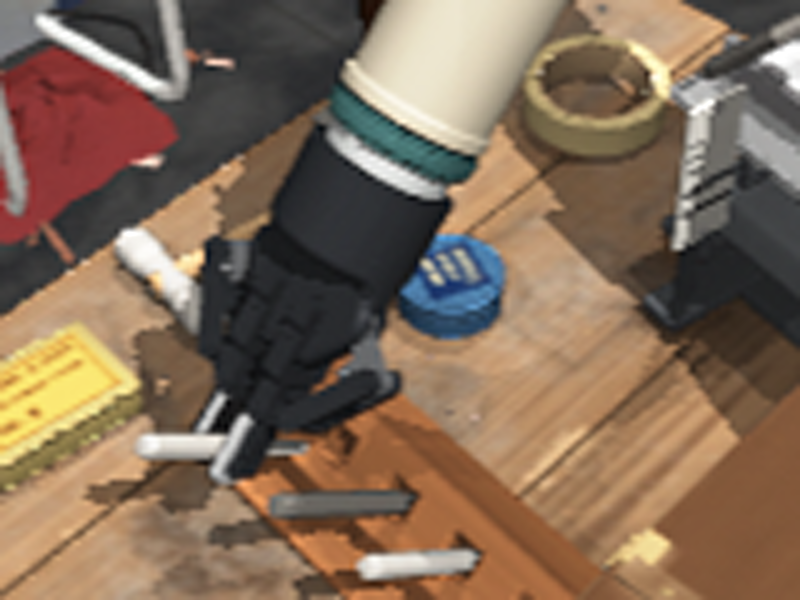

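Punch is out of its pocket, held near its middle. Lifting clear and crossing to the pan (slot x = -20).

```bash

python3 -m handwheel '[{"xyz":[0.1,0,-0.2],"angular":[0,0,0]},{"xyz":[0.1,0,-0.5],"angular":[0,0,0]},{"xyz":[0.1,0,-0.8],"angular":[0,0,0]},{"xyz":[0.1,0,-1],"angular":[0,0,0]}]'
python3 -m handwheel '[{"xyz":[0.1,0,-0.35],"angular":[0,0,0]},{"xyz":[0.1,0,-0.7],"angular":[0,-0.01,0]},{"xyz":[0,0,-1],"angular":[0,-0.025,0]},{"xyz":[-0.1,0,-1],"angular":[0,-0.04,0]}]'
python3 - <<'E'
from go import *
PS=.030
import go; go.PS=.030
to(pan(-.02,0,.10),PR,n="prepan")
E
```

```text
time_s: 14.42
eef_pos: [0.5618, 0.241, 0.1845]
tool_rot: [0.615, 0.71, 0.224, -0.258]
ft_force: [1.0, -0.2, -1.9]
width: 0.112
time_s: 14.75
eef_pos: [0.5766, 0.1638, 0.2588]
tool_rot: [0.642, 0.735, 0.146, -0.161]
ft_force: [1.0, 0.5, -2.5]
width: 0.119
prepan shift [-2.904 -0.602 -0.775] turn [-0.0008 -0.0697  0.0106] deg 25.4
```

```bash

python3 -m handwheel '[{"xyz":[-0.33,-0.05,-0.1],"angular":[0,-0.015,0.002]},{"xyz":[-0.66,-0.1,-0.2],"angular":[0,-0.03,0.004]},{"xyz":[-0.95,-0.15,-0.3],"angular":[0,-0.045,0.006]},{"xyz":[-1,-0.2,-0.3],"angular":[0,-0.06,0.008]},{"xyz":[-1,-0.2,-0.3],"angular":[0,-0.068,0.01]}]'
python3 -m handwheel '[{"xyz":[-0.33,-0.1,0],"angular":[0,0,0]},{"xyz":[-0.66,-0.2,0],"angular":[0,0,0]},{"xyz":[-0.95,-0.3,0],"angular":[0,0,0]},{"xyz":[-1,-0.3,0],"angular":[0,0,0]},{"xyz":[-1,-0.3,0],"angular":[0,0,0]}]'
python3 - <<'E'
from go import *
import go; go.PS=.030
to(pan(-.02,0,.10),PR,n="prepan")
w=cam("wrist","pics/w15.png")
E
```

```text
time_s: 15.17
eef_pos: [0.5694, 0.0572, 0.2432]
tool_rot: [0.682, 0.731, -0.0, -0.004]
ft_force: [-0.7, 1.8, -2.1]
width: 0.121
time_s: 15.58
eef_pos: [0.5454, -0.0477, 0.2424]
tool_rot: [0.684, 0.73, -0.001, -0.004]
ft_force: [0.2, 1.1, -1.0]
width: 0.12
prepan shift [-0.904  0.06   0.366] turn [-0.0012 -0.0007 -0.0005] deg 0.6
```

View pics/w15.png

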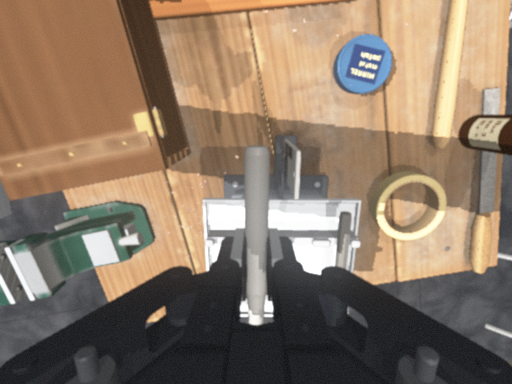

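```bash

python3 -m handwheel '[{"xyz":[-0.35,0.02,0],"angular":[0,0,0]},{"xyz":[-0.7,0.05,0],"angular":[-0.001,0,0]},{"xyz":[-0.9,0.06,0.1],"angular":[-0.0012,-0.0007,-0.0005]},{"xyz":[-0.9,0.06,0.4],"angular":[-0.0012,-0.0007,-0.0005]},{"xyz":[-0.9,0.06,0.7],"angular":[-0.0012,-0.0007,-0.0005]},{"xyz":[-0.9,0.06,0.9],"angular":[-0.0012,-0.0007,-0.0005]},{"xyz":[-0.9,0.06,0.9],"angular":[-0.0012,-0.0007,-0.0005]},{"xyz":[-0.9,0.06,0.9],"angular":[-0.0012,-0.0007,-0.0005]}]'
python3 - <<'E'
from go import *
import go; go.PS=.030
to(pan(-.02,0,.006),PR,n="touch")
w=cam("wrist","pics/w16.png")
sc=cam("scene");crop(sc,270,110,400,210,6,"pics/sc16.png")
E
```

```text
time_s: 16.3
eef_pos: [0.5572, -0.132, 0.1511]
tool_rot: [0.681, 0.732, 0.001, -0.002]
ft_force: [0.9, 0.1, -1.0]
width: 0.117
touch shift [-0.055 -0.007  0.398] turn [-0.0002 -0.0006  0.0008] deg 0.4
```

View pics/w16.png

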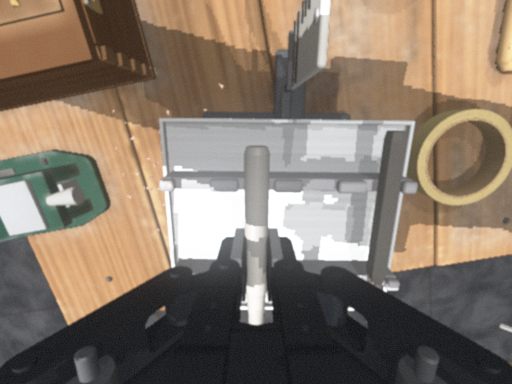

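View pics/sc16.png

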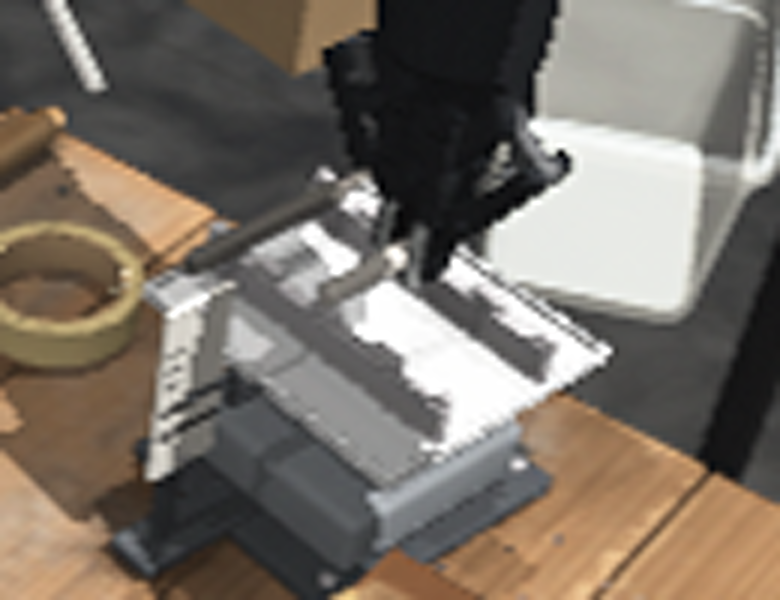

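```bash

python3 -m handwheel '[{"xyz":[-0.03,0,0.14],"angular":[0,0,0]},{"xyz":[-0.05,0,0.26],"angular":[0,0,0]},{"xyz":[-0.05,0,0.32],"angular":[0,0,0]},{"xyz":[-0.05,0,0.35],"angular":[0,0,0]},{"xyz":[-0.05,0,0.37],"angular":[0,0,0]},{"xyz":[-0.05,0,0.39],"angular":[0,0,0]},{"xyz":[-0.05,0,0.4],"angular":[0,0,0]},{"xyz":[-0.05,0,0.4],"angular":[0,0,0]}]'
python3 -m handwheel '[{"xyz":[0,0,0.02],"angular":[0,0,0]},{"xyz":[0,0,0.04],"angular":[0,0,0]},{"xyz":[0,0,0.06],"angular":[0,0,0]},{"xyz":[0,0,0.08],"angular":[0,0,0]},{"xyz":[0,0,0.09],"angular":[0,0,0]},{"xyz":[0,0,0.09],"angular":[0,0,0]},{"xyz":[0,0,0.09],"angular":[0,0,0]},{"xyz":[0,0,0.09],"angular":[0,0,0]}]'
python3 - <<'E'
from go import *
print(ctrl.read_state()["ft_force"])
w=cam("wrist","pics/w17.png")
sc=cam("scene");crop(sc,270,110,400,210,6,"pics/sc17.png")
E
```

```text
time_s: 17.07
eef_pos: [0.5595, -0.1378, 0.1133]
tool_rot: [0.681, 0.732, 0.002, 0.0]
ft_force: [-0.8, -0.3, -1.8]
width: 0.118
time_s: 17.73
eef_pos: [0.5597, -0.1378, 0.1044]
tool_rot: [0.681, 0.732, 0.002, 0.001]
ft_force: [0.9, -0.4, 0.2]
width: 0.121
[ 0.86597637 -0.39594927  0.21607647]
```

View pics/w17.png

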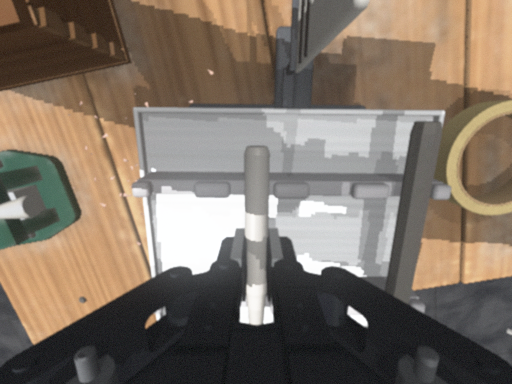

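View pics/sc17.png

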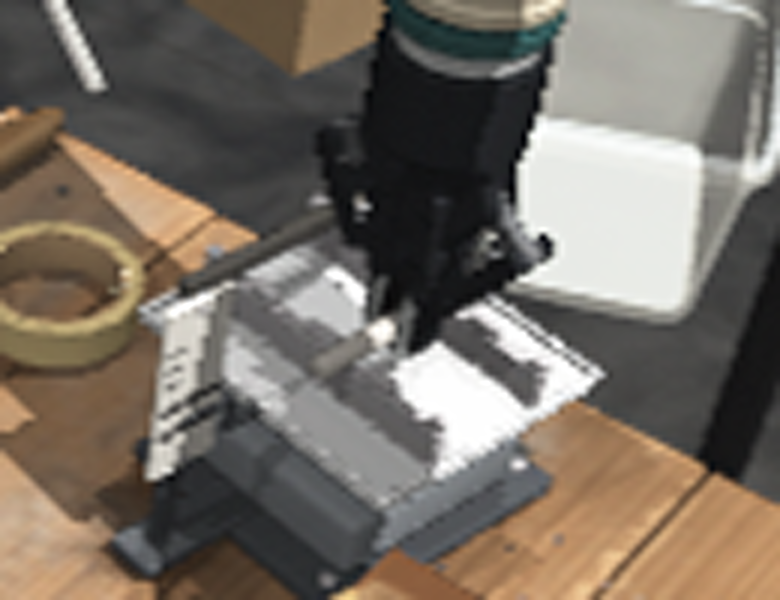

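```bash

python3 -m handwheel '[{"xyz":[0,0,0],"angular":[0,0,0]},{"xyz":[0,0,0],"angular":[0,0,0]},{"xyz":[0,0,0],"angular":[0,0,0]},{"xyz":[0,0,0],"angular":[0,0,0]}]' 0.36 60
python3 - <<'E'
from go import *
print(ctrl.read_state()["ft_force"])
w=cam("wrist","pics/w18.png")
E
```

```text
time_s: 18.17
eef_pos: [0.5596, -0.1378, 0.1044]
tool_rot: [0.681, 0.732, 0.002, 0.001]
ft_force: [0.7, -0.2, 0.4]
width: 0.359
[ 0.71050561 -0.16293071  0.40354536]
```

View pics/w18.png

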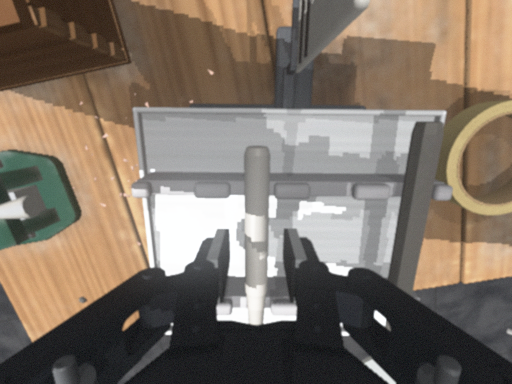

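Punch lies in the slots, fingers open. Retreat straight up, then read the scale.

```bash

python3 -m handwheel '[{"xyz":[0,0,-0.15],"angular":[0,0,0]},{"xyz":[0,0,-0.4],"angular":[0,0,0]},{"xyz":[0,0,-0.75],"angular":[0,0,0]},{"xyz":[0,0,-1],"angular":[0,0,0]}]'
python3 -m handwheel '[{"xyz":[0.2,0,-0.3],"angular":[0,0,0]},{"xyz":[0.4,0,-0.6],"angular":[0,0,0]},{"xyz":[0.6,0,-0.9],"angular":[0,0,0]},{"xyz":[0.8,0,-1],"angular":[0,0,0]},{"xyz":[0.8,0,-1],"angular":[0,0,0]},{"xyz":[0.8,0,-1],"angular":[0,0,0]},{"xyz":[0.8,0,-1],"angular":[0,0,0]},{"xyz":[0.8,0,-1],"angular":[0,0,0]},{"xyz":[0.8,0,-1],"angular":[0,0,0]},{"xyz":[0.8,0,-1],"angular":[0,0,0]},{"xyz":[0.8,0,-1],"angular":[0,0,0]},{"xyz":[0.8,0,-1],"angular":[0,0,0]}]'
python3 - <<'E'
from go import *
sc=cam("scene");crop(sc,270,110,400,210,6,"pics/sc19.png")
crop(sc,285,145,320,195,12,"pics/g2.png")
w=cam("wrist");cv2.imwrite("pics/w19.png",w["img"][:,:,::-1]);si=cam("side","pics/si19.png")
for s in (.034,.036,.040,.042,.044,.046,.052,.054):
    q=[(proj(sc,pan(-.085,y,-.017)+[0,0,.0189-s])[0]-[270,110])*6 for y in(.075,-.075)];print(s,np.round(q,0).tolist())
E
```

```text
time_s: 18.55
eef_pos: [0.5596, -0.138, 0.2064]
tool_rot: [0.681, 0.732, 0.002, 0.001]
ft_force: [0.2, 0.1, 0.3]
width: 0.359
time_s: 19.55
eef_pos: [0.5533, -0.0588, 0.3061]
tool_rot: [0.681, 0.732, 0.002, 0.001]
ft_force: [-0.1, 0.1, 0.4]
width: 0.363
0.034 [[382.0, 489.0], [601.0, 357.0]]
0.036 [[381.0, 492.0], [600.0, 361.0]]
0.04 [[380.0, 498.0], [599.0, 367.0]]
0.042 [[379.0, 501.0], [598.0, 370.0]]
0.044 [[379.0, 504.0], [597.0, 373.0]]
0.046 [[378.0, 507.0], [596.0, 376.0]]
0.052 [[376.0, 516.0], [593.0, 385.0]]
0.054 [[375.0, 519.0], [592.0, 388.0]]
```

View pics/sc19.png

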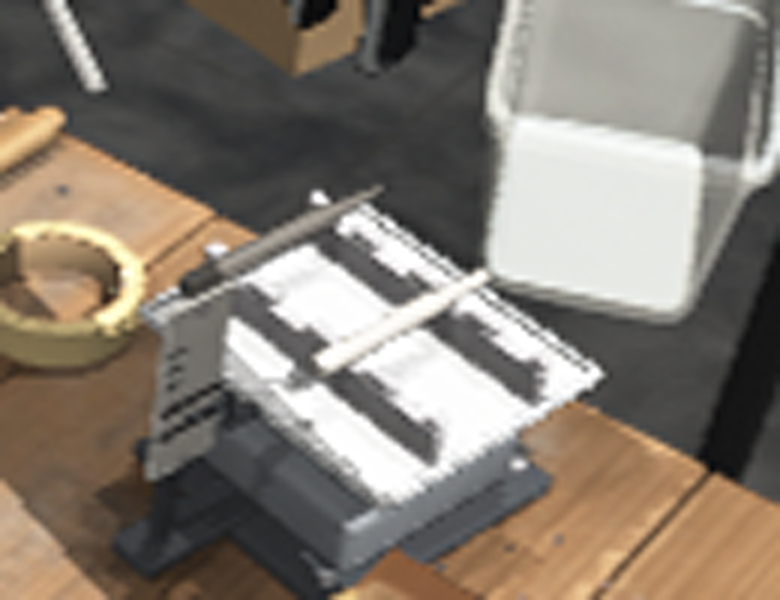

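View pics/g2.png

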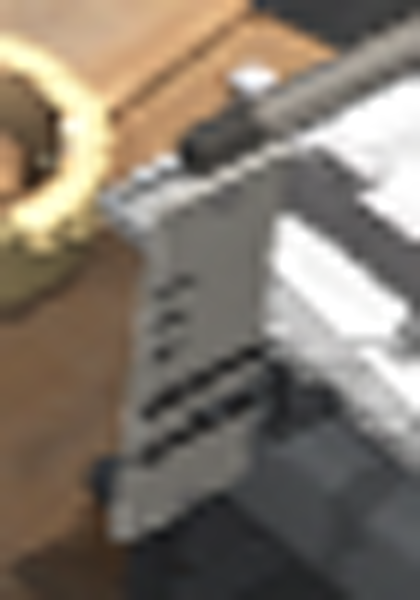

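View pics/w19.png

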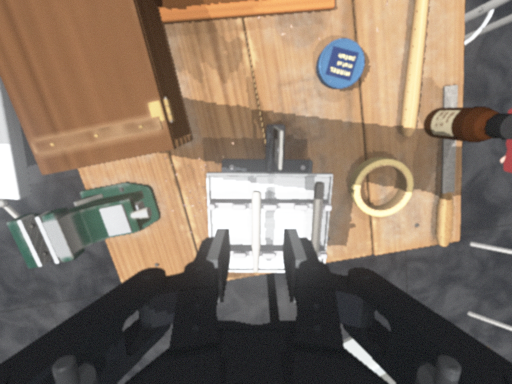

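```bash

python3 - <<'E'
from go import *
a=cv2.imread("pics/scene0.png");b=cam("scene")["img"][:,:,::-1]
o=[]
for m in (a,b):
    c=cv2.resize(m[160:192,292:312],None,fx=18,fy=18,interpolation=cv2.INTER_LINEAR);o.append(cv2.normalize(c,None,0,255,cv2.NORM_MINMAX))
cv2.imwrite("pics/g3.png",np.hstack(o))
si=cam("side");crop(si,265,140,300,190,12,"pics/g4.png")
g=b[:,:,1].astype(int)
for u in (298,300,302,304): print(u,g[168:192,u].tolist(), cv2.imread("pics/scene0.png")[168:192,u,1].tolist())
E
```

```text
298 [116, 76, 112, 85, 88, 107, 55, 98, 110, 82, 38, 89, 110, 81, 52, 87, 109, 109, 109, 110, 104, 27, 32, 33] [210, 150, 210, 170, 171, 200, 109, 185, 203, 157, 73, 169, 203, 156, 99, 153, 201, 200, 200, 201, 193, 51, 60, 64]
300 [71, 116, 111, 87, 112, 99, 112, 111, 85, 54, 89, 95, 78, 42, 111, 109, 107, 103, 87, 69, 36, 38, 43, 42] [138, 210, 204, 166, 205, 134, 171, 204, 160, 104, 170, 203, 154, 82, 203, 199, 198, 190, 163, 131, 73, 74, 78, 61]
302 [112, 111, 111, 112, 112, 112, 109, 85, 45, 90, 95, 59, 45, 112, 108, 107, 108, 107, 53, 41, 43, 43, 43, 44] [204, 202, 206, 203, 135, 88, 209, 161, 83, 158, 206, 156, 83, 203, 198, 196, 199, 196, 77, 35, 43, 70, 88, 79]
304 [110, 112, 110, 111, 111, 110, 82, 44, 114, 91, 35, 48, 113, 110, 110, 115, 101, 77, 55, 41, 43, 43, 43, 46] [205, 206, 200, 120, 125, 210, 158, 85, 207, 201, 155, 86, 208, 204, 204, 213, 181, 98, 52, 39, 41, 41, 48, 97]
```

View pics/g3.png

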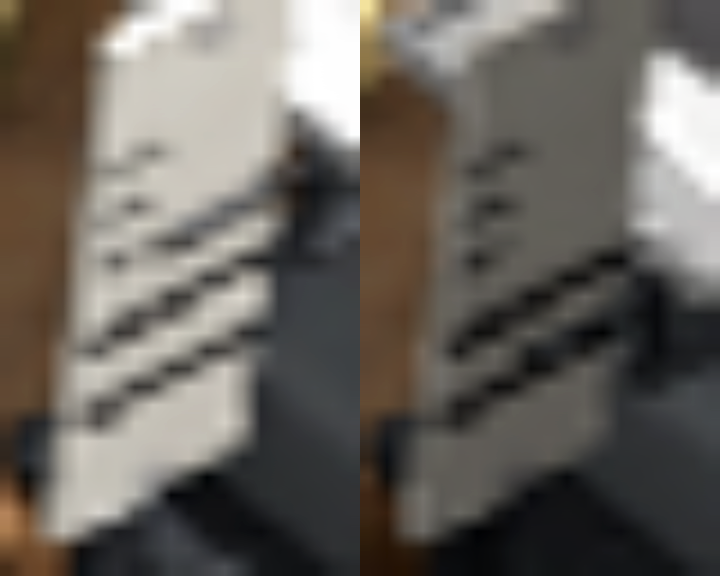

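View pics/g4.png

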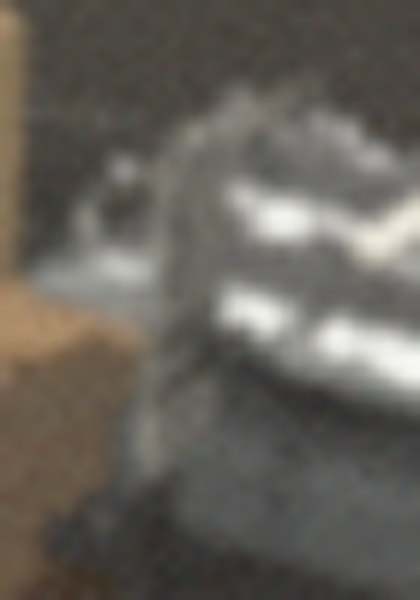

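```bash

python3 - <<'E'
import cv2
a=cv2.imread("pics/w18.png")
l=cv2.resize(a[95:205,125:175],None,fx=5,fy=5,interpolation=cv2.INTER_CUBIC);r=cv2.resize(a[95:205,400:460],None,fx=5,fy=5,interpolation=cv2.INTER_CUBIC)
cv2.imwrite("pics/w18c.png",cv2.hconcat([l,r]))
E
```

```text
(no output)
```

View pics/w18c.png

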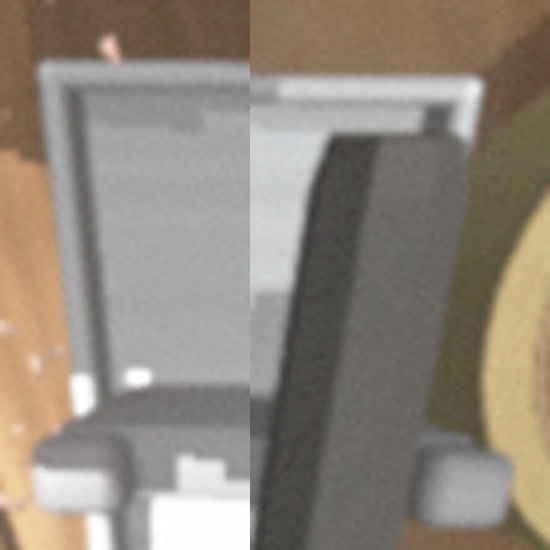

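```bash

python3 - <<'E'
from go import *
from scipy.optimize import least_squares
w=cam("wrist")
T=np.eye(4);T[:3,:3]=R.from_quat([.681,.732,.002,.001]).as_matrix();T[:3,3]=[.5596,-.1378,.1044];M=T@w["mount"];w["Rm"],w["p"]=M[:3,:3],M[:3,3]
O=np.array([(133,108),(446.6,110.6)])
P=np.array([[-85,75,-17],[85,75,-17]])/1e3
def f(p):
    c,s=np.cos(p[2]),np.sin(p[2]);Q=np.c_[p[0]+c*P[:,0]-s*P[:,1],p[1]+s*P[:,0]+c*P[:,1],.154-p[3]+P[:,2]]
    return (proj(w,Q)-O).ravel()
r=least_squares(f,[PX,PY,PW,.04],x_scale=[.1,.1,.1,.01]);print(r.x,r.fun.round(2))
s=ctrl.read_state();print(s["time_s"],s["joint_velocities"].round(3))
E
python3 - <<'E'
from h import *
sc=cam("scene","pics/scF.png")
E
```

```text
[ 0.57651133 -0.13830303  0.06452332  0.04285183] [0. 0. 0. 0.]
19.85 [-0.    -0.    -0.001  0.001  0.002 -0.     0.   ]
```

View pics/scF.png

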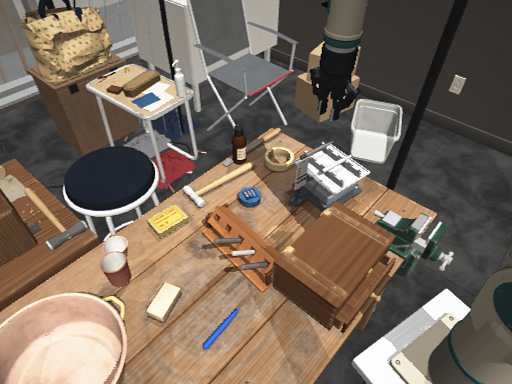

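```bash
python3 -c "
from station import ctrl
print(ctrl.sign_off())"
```

```text
the job is handed in; nothing more can be done
None
```

I put two bars in the pan, and the pointer came to rest between the two long lines, so I stopped and handed the job in at about 20 s.

- **Bars moved:** the cold chisel at the far end of the rack lies in the x = +60 slots, and the punch next to it lies in the x = -20 slots. I lowered each one past first contact, until the wrist force was near zero, before releasing it.
- **Scale reading:** the pan went from about 0.019 m empty to 0.030 m with the chisel. With both bars, three checks gave 0.043 m (wrist view of the tray), about 0.0445 m (scene view of the tray) and 0.046–0.049 m (pointer against the gauge lines). They disagree by up to about 6 mm. The pointer reading was also about 3 mm higher than the tray on the empty pan, probably because of the viewing angle. All three lie between the lines, at 0.036 and 0.052 m.
- **Last picture:** it shows the two bars in the pan, three bars still in the rack, the surrounding things apparently in their places, and the open gripper well clear. I did not measure the bystander positions.

Early on, a sign error in my helper stopped the first approach about 37 mm short of the chisel. I saw it in the picture and corrected it before closing the gripper.

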